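# Clip two sample bottles into the bench shaker

### The arm

A 6-joint arm with a two-finger parallel gripper is mounted at the origin on the work surface. World frame = base frame: x ahead of the robot, y to its left, z up, the work surface at z = 0. Lengths are in m, angles in rad, forces in N, time in s.
With the tool pointing down it reaches from about 0.425 to 0.95 m from the base axis. Payload 3.5 kg.
Tool frame: the origin (TCP) lies on the centre line of the jaws, within the pads' length; the fingertips stand 11 mm ahead of it and the grasp point (between the pads) lies 8 mm behind it; x points along the fingers, y is the direction in which the jaws open and shut, and the axes are right-handed (so a half turn about x gives the same grasp; the last joint's range is limited). The gripper opens to 85 mm and grips with 20 to 120 N. Pads are 22 mm wide; open, the fingers measure 114 mm over their backs; the gripper's body (76 mm by 85 mm) begins 54 mm behind the grasp point. The pads swing forward as they close: fully open they stand 13 mm farther back than shut.
Start: joints at [-1.413, 0.286, 1.577, -0, 1.279, -0.15], TCP at [0.205, -0.643, 0.242] pointing down, gripper open.
Joint ranges: [-2.77, 2.77], [-0.9, 2.22], [0.21, 2.48], [-1.53, 4.67], [0.24, 2.81], [-2.84, 2.84]. Speed limits (rad/s): [2.79, 2.79, 3.14, 3.14, 3.14, 3.14].

### API

Orientations are given as a unit quaternion [x, y, z, w].
In Python, from plant import ctrl gives the robot as it stands. The module is installed in compiled form; this text tells all that it offers.
- The arm moves only by the tool drive_tool, never from a script. Its argument "series" is a list of rows, each a list of 2 entries, a list of its own where there are three numbers: the shift along the tool's x, y, z in units of 50 mm (1.0 is 50 mm), then the turn, a rotation vector about the tool's x, y, z in degrees. A call has 1 to 5 rows; each row shifts and turns the pose as measured when the row begins, along the tool's axes as they then stand; what a row does not reach is not made up. A row lasts 1/10 s, in which the tool goes at most 50 mm and 8.59 degrees, less where a joint would pass 70% of its speed; a pose out of reach is approached as far as the arm can. A call is refused whole if a number of a shift passes 1 or a number of a turn 8.59, either way. A call with a gripper value outside its range is refused whole. "grip" is the gripper's target within -1 to 1 (fully open at 1, half-way at 0, shut at -1), set as the call begins (left out, the last holds). The fingers move at their own pace and stop on an object; "newtons" is the grip in N (left out, the last holds). Time passes only in rows, so rows that do not move let the fingers close. It gives the time, the measured TCP pose, the force and the opening at its end, in the units of the state.
- ctrl.get_state(): the state, without advancing time (a new reading comes with each control period).
- ctrl.read_camera(name): name is "scene" or "top" or "wrist"; returns a dict with "img" (420x560x3 uint8, red, green, blue), "camera_matrix" (3x3 intrinsics, pixels), "R" (3x3) and "t" (3): a world point X has camera coordinates R X + t. Camera axes: x right, y down, z forward; pixel columns grow to the right and rows downward; lengths in m; the calibration is good to about 2 mm. A picture is of the moment at which its call begins. There is no depth.
- ctrl.sign_off(): hands the job in, once; it reports no verdict.
The state is a dict: "time": time; "qpos": joint angles; "dq": joint speeds; "joint_efforts": joint torques, N m; "eef_pos": TCP position; "tcp_rot": TCP orientation; "contact_force": force on the tool from outside, world axes, zero at the start; "wrist_torque": the same for the moment, N m; "opening": opening from 0.0 (shut) to 1.0 (fully open).
Only numpy, scipy, OpenCV 4.12 (cv2) and the standard library are available. Lean on these libraries where they do the work, as an engineer would, in place of code of your own. Each camera call takes 0.05 s, during which the arm holds its last target.

### The job

Load the two sample bottles from the rack into the bench shaker: lay each one lengthwise between the end stops of the empty spring clip of its own size and press it down until it snaps fully home. Leave the bottle that is already clipped in where it is, and do not disturb the pot and sample panel beside the work.

Things in the scene. Friction and masses are not known exactly. Their poses are not given: they have to be found in the camera images.
- bottle_wide_mid (a point): centre of the wide sample bottle, lying on its side in the rack: white plastic, 46 mm in diameter, 150 mm long with its black screw cap (40 mm across, the last 20 mm at the +x end), about 0.22 kg; the 46 mm body runs from x = -75 to +49 mm. Point on its axis at half its length; x runs along the axis to the cap. It may lie in its clip either way round and rolled about its axis.
- bottle_slim_mid (a point): centre of the slim sample bottle, lying on its side in the rack: like the wide one, and as long (150 mm), but 32 mm in diameter (cap 26 mm), about 0.12 kg. Point on its axis at half its length; x runs along the axis to the cap.
- clip_wide_seat (a point): where the centre of the wide bottle lies when fully home in the empty wide clip, 37 mm above the shaker's platform; x along the bottle's axis, z up. Needs 10 to 14 N straight down on its middle: the push starts 30 mm above home, peaks near 21 mm above home, then drops as it snaps past the jaws, which pull it the last 10 mm onto saddles 23 mm below this point.
- clip_slim_seat (a point): where the centre of the slim bottle lies when fully home in the empty slim clip, 30 mm above the platform; x along the bottle's axis, z up. Needs 8 to 12 N straight down on its middle: the push starts 22 mm above home, peaks near 15 mm above home, then drops as it snaps past the jaws, which pull it the last 7 mm onto saddles 16 mm below this point.
- clip_wide: the empty wide clip: steel strip, origin under its centre, x along the bottle. Two pairs of black sprung jaws at x = +37 and -37 mm, each 12 mm wide (62 mm clear between for fingers), flared on top; 36 mm between them at the narrowest, 53 mm above the origin. Bent-up end stops, inner faces at x = +81 and -81 mm, 33 mm high.
- clip_slim: the empty slim clip: as the wide one, with jaws and end stops at the same x, but 25 mm between the jaws at the narrowest, 41 mm above the origin, and stops 26 mm high. Origin under its centre, x along the bottle.
- bottle_used_mid (a point): centre of a third bottle (46 mm in diameter, 150 mm long), already in a third, wide clip on the same platform; to be left alone. Point on its axis, x along the axis.
- shaker: bench shaker, a white box 225 x 290 mm with a flat aluminium platform 190 x 300 mm, 92 mm above the bench; stands firm. Origin at the centre of its underside, z up. The three clips stand on the platform side by side, at y = -95, 0 and +95 mm in any order, bottles along x. Jaw tips reach 153 mm above the bench.
- rack: carrying rack, fixed: plywood board 150 x 200 x 8 mm with two places at y = -50 and +50 mm; in each a bottle lies along the rack's x on two aluminium V supports, 16 mm wide, at x = +45 and -45 mm, up to 35 mm high (74 mm clear between them for fingers). Origin at the centre of its underside.
- pot: bystander: round white sample pot with a grey lid, 90 mm across, 56 mm high, origin at its underside
- panel: bystander: flat sample panel 100 x 100 x 10 mm, origin at its underside
Mind the look-alikes: they are no part of the job. What is shaped like the part that bears bottle_wide_mid but yellow is not meant. Leave any yellow look-alike of the part that bears bottle_slim_mid alone.

How it is judged:
At the end, for the whole second after the job is handed in: Each of the two bottles lies released and still in the clip of its own size, snapped fully home: its centre within 3 mm of the seat point in height and sideways, within 8 mm along the axis (between the end stops), its axis within 0.05 rad of the clip's; the third bottle is still in its clip (x of bottle_wide_mid in the frame of clip_wide_seat between -0.008 and 0.008 m and y of bottle_wide_mid in the frame of clip_wide_seat between -0.003 and 0.003 m and z of bottle_wide_mid in the frame of clip_wide_seat between -0.003 and 0.003 m and angle between the x axis of bottle_wide_mid and the x axis of clip_wide_seat, either way round below 0.05 rad and linear speed of each of bottle_wide, bottle_slim below 0.02 m/s and x of bottle_slim_mid in the frame of clip_slim_seat between -0.008 and 0.008 m and y of bottle_slim_mid in the frame of clip_slim_seat between -0.003 and 0.003 m and z of bottle_slim_mid in the frame of clip_slim_seat between -0.003 and 0.003 m and angle between the x axis of bottle_slim_mid and the x axis of clip_slim_seat, either way round below 0.05 rad and distance of bottle_used_mid from where it was at the start of the episode below 0.008 m); the robot touches nothing.
It fails at once if the bottle that is already clipped in is pulled out or shifted by more than 15 mm (distance of bottle_used_mid from where it was at the start of the episode above 0.015 m).
It fails at once if the pot is moved by more than 20 mm (distance of pot from where it was at the start of the episode above 0.02 m).
It fails at once if the panel is moved by more than 20 mm (distance of panel from where it was at the start of the episode above 0.02 m).
It also fails if it takes over 72 s, if anything falls off the work surface, if the arm or the gripper's body presses on something with over 40 N, if the wrist force passes 120 N, or if a joint passes its speed limit or range.

## Working session

There is one attempt and no reset: what is moved stays moved. The work goes in short steps, Python scripts to look and compute and a tool call to move; the robot and the scene stay as the last step left them, time stands still between calls to the robot, and variables do not carry over. Pictures are saved under pics/ and viewed, and the job is handed in when it is done.

Besides the shell and the picture viewer there is one more tool, called after "Request:" by a JSON object that holds its "method" and its "body", one argument or row to a line. drive_tool: Moves the arm, as the interface text tells. Its arguments: {"type":"object","properties":{"series":{"type":"array"},"grip":{"type":"number"},"newtons":{"type":"number"}},"required":["series"]}

```bash
mkdir -p pics; cat > h.py <<'E'
import numpy as np,cv2
from plant import ctrl
from scipy.spatial.transform import Rotation as Ro
def snap(n,f):
    c=ctrl.read_camera(n); cv2.imwrite('pics/'+f,cv2.cvtColor(c['img'],cv2.COLOR_RGB2BGR)); 
    np.savez('pics/'+f+'.npz',K=c['camera_matrix'],R=c['R'],t=c['t'],img=c['img']); return c
def load(f): return dict(np.load('pics/'+f+'.npz'))
def onplane(c,uv,z):
    K,R,t=c['K'],c['R'],c['t']
    d=R.T@np.linalg.inv(K)@np.array([uv[0],uv[1],1.]); o=-R.T@t
    return o+d*(z-o[2])/d[2]
def proj(c,X):
    p=c['K']@(c['R']@np.array(X,float)+c['t']); return p[:2]/p[2]
def st():
    s=ctrl.get_state(); return s
E
python3 - <<'E'
from h import *
for n in ['scene','top','wrist']: 
    c=snap(n,n+'0.png'); print(n,-c['R'].T@c['t'],c['camera_matrix'][0,0])
s=st(); print(s)
E
```

```text
scene [ 1.02794003 -0.01892777  0.72122679] 382.5019530594525
top [ 0.33234281 -0.0188109   1.15603247] 443.2721851738481
wrist [ 0.28348219 -0.6180259   0.37338786] 349.68562271825334
{'time': 0.15, 'qpos': array([-1.41300765e+00,  2.87023827e-01,  1.57786352e+00,  1.45560113e-05,
        1.27862817e+00, -1.50015254e-01]), 'dq': array([ 8.74329437e-05, -1.13417361e-03, -5.80098655e-03, -6.79875025e-04,
       -1.58636654e-03, -5.91627757e-04]), 'joint_efforts': array([ 1.49742602e-03, -4.06602824e+01, -2.93139875e+01, -1.01311548e-04,
        3.95592564e-03, -6.05117748e-06]), 'eef_pos': array([ 0.20444354, -0.6427634 ,  0.24121147]), 'tcp_rot': array([ 0.69875129,  0.10907436, -0.69874672,  0.10771466]), 'contact_force': array([ 0.11223625, -0.58704655,  0.02165695]), 'wrist_torque': array([-0.02931369, -0.01467364, -0.03193679]), 'opening': 0.999386313426863}
```

View pics/scene0.png

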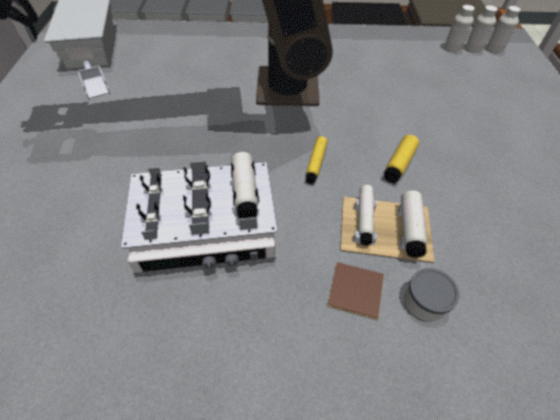

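View pics/top0.png

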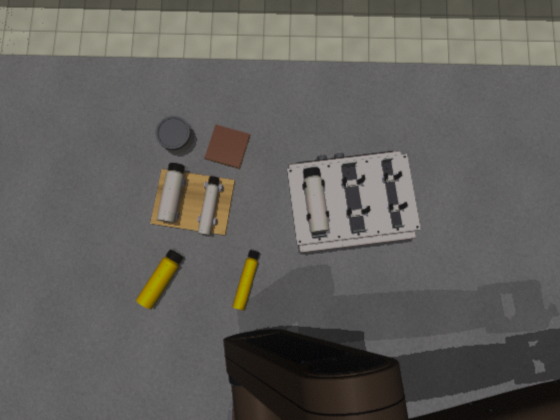

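View pics/wrist0.png

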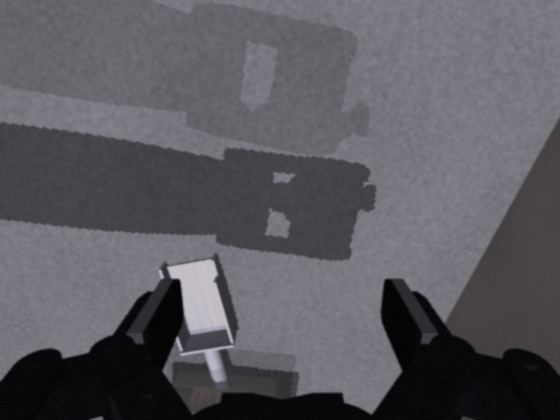

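The candidates in the top view are the white wide bottle (172,192) and white slim bottle (209,205) on the rack, against the yellow look-alikes at (160,280) and (246,280) lying on the bench. The white ones fit: they are in the rack and not yellow. The white bottle at (316,201) is the one already clipped. I'll confirm with an enlarged crop.

```bash
python3 - <<'E'
from h import *
a=cv2.imread('pics/top0.png')
r=a[150:250,140:250]; cv2.imwrite('pics/c1.png',cv2.resize(r,None,fx=6,fy=6,interpolation=cv2.INTER_CUBIC)[:600])
r=a[140:260,280:430]; cv2.imwrite('pics/c2.png',cv2.resize(r,None,fx=5,fy=5,interpolation=cv2.INTER_CUBIC))
E
```

```text
(no output)
```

View pics/c1.png

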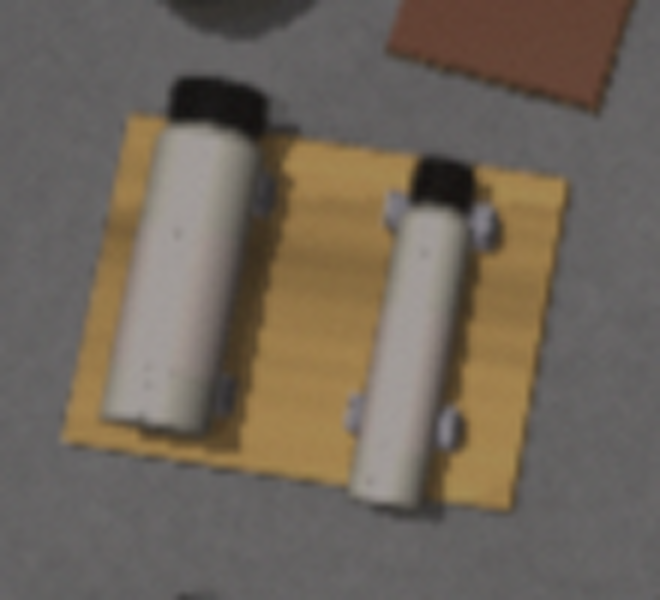

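View pics/c2.png

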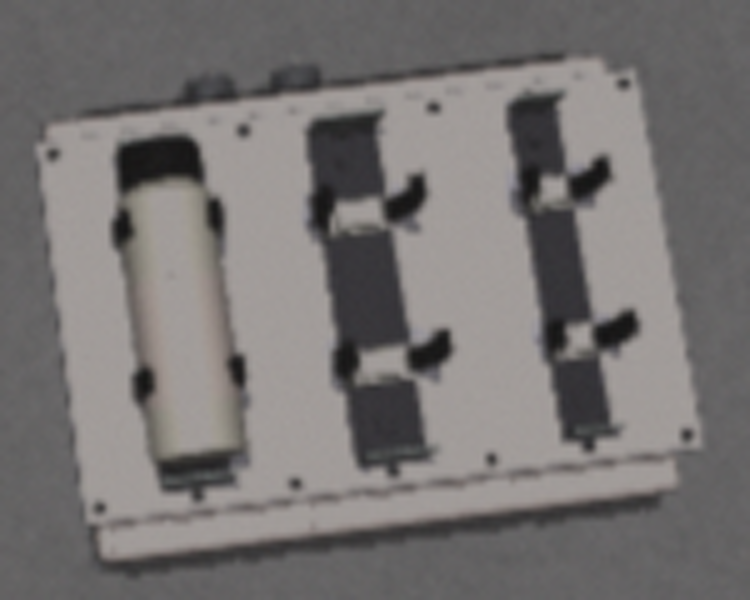

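The crop confirms it: two white bottles sit on the plywood rack, caps towards the top of the image. In the shaker, the used bottle is at (316,201), the empty wide clip in the middle at (353,198) and the empty slim clip at (395,193).

```bash
cat > fit.py <<'E'
from h import *
from scipy.optimize import minimize,least_squares
T=load('top0.png');S=load('scene0.png')
def pts(off,scale,l): return [(u/scale+off[0]-.5+.5/scale,v/scale+off[1]-.5+.5/scale) for u,v in l]
def fitrect(c,uv,loc,z,x0):
    def X(p): 
        cc,s=np.cos(p[2]),np.sin(p[2]); return [(p[0]+cc*a-s*b,p[1]+s*a+cc*b,z) for a,b in loc]
    r=least_squares(lambda p:np.ravel([proj(c,q)-u for q,u in zip(X(p),uv)]),x0)
    return r.x,np.abs(r.fun).max()
if __name__=='__main__':
    q=pts((280,140),5,[(38,140),(637,70),(703,450),(88,525)])
    print(fitrect(T,q,[(.095,.15),(.095,-.15),(-.095,-.15),(-.095,.15)],.092,[.5,-.2,0]))
    q=pts((140,150),6,[(130,115),(568,180),(512,510),(65,440)])
    rk=fitrect(T,q,[(.075,.1),(.075,-.1),(-.075,-.1),(-.075,.1)],.008,[.5,.2,0]);print(rk)
    a=np.linspace(0,2*np.pi,40)
    def mod(p,r,x1=-.075,x2=.049):
        cc,s=np.cos(p[3]),np.sin(p[3]);o=[]
        for x in (x1,x2):
            for t in a:
                X,Y,Z=x,r*np.cos(t),r*np.sin(t); o.append((p[0]+cc*X-s*Y,p[1]+s*X+cc*Y,p[2]+Z))
        return np.array(o)
    def white(c,box):
        im=c['img'].astype(int); m=(im.min(2)>105)&(im.max(2)-im.min(2)<40)
        k=np.zeros(m.shape,bool);k[box[1]:box[3],box[0]:box[2]]=1
        m=(m&k).astype(np.uint8); m=cv2.morphologyEx(m,cv2.MORPH_OPEN,np.ones((5,5)))
        return m.astype(np.float32)
    def ren(c,P):
        uv=np.array([proj(c,x) for x in P]); h=cv2.convexHull(uv.astype(np.float32))[:,0]
        im=np.zeros((420*4,560*4),np.uint8); cv2.fillConvexPoly(im,np.round((h+.5)*4*16-8).astype(np.int32),1,shift=4)
        return im.astype(np.float32).reshape(420,4,560,4).mean((1,3))
    for nm,r,bt,bs,x0 in [('wide',.023,(155,165,190,226),(398,185,432,247),[.53,.31,.05,-.1]),('slim',.016,(196,182,222,238),(352,180,378,240),[.5,.2,.045,-.1])]:
        mt,ms=white(T,bt),white(S,bs); print(nm,mt.sum(),ms.sum())
        f=lambda p:np.abs(ren(T,mod(p,r))-mt).sum()+np.abs(ren(S,mod(p,r))-ms).sum()
        y=onplane(T,np.argwhere(mt>0)[:,::-1].mean(0),.045); x0=[y[0]+.01,y[1],.045,rk[0][2]]
        sx=np.array([x0]+[np.array(x0)+d for d in np.diag([.01,.01,.01,.08])])
        o=minimize(f,x0,method='Nelder-Mead',options=dict(initial_simplex=sx,xatol=1e-4,fatol=.1)); print(o.x,o.fun)
        for c,n,m in((T,'t',mt),(S,'s',ms)):
            print(n,(m-ren(c,mod(o.x,r))).sum())
E
python3 fit.py
```

```text
(array([ 0.53350856, -0.18467078,  0.14692631]), np.float64(0.485739115709066))
(array([ 0.53075298,  0.22383129, -0.12419159]), np.float64(0.5568955682116439))
wide 701.0 1404.0
[ 0.54476053  0.27136402  0.06405347 -0.15963606] 611.5
t -271.6875
s 115.6875
slim 495.0 1050.0
[ 0.51672419  0.17597991  0.04931195 -0.13764234] 499.0
t -156.0625
s 288.3125
```

```bash
cat > go.py <<'E'
from h import *
import sys
# target: x y z yaw(of bottle axis = tool z or -z dir)
def plan(p,yaw,show=True):
    s=st(); R=Ro.from_quat(s['tcp_rot']); M=R.as_matrix()
    zs=1 
    cands=[]
    for k in (0,np.pi):
        ax=np.array([np.cos(yaw+k),np.sin(yaw+k),0]); x=np.array([0,0,-1.]); y=np.cross(ax,x)
        D=np.column_stack([x,y,ax]); rv=(R.inv()*Ro.from_matrix(D)).as_rotvec(degrees=True); cands.append(rv)
    rv=min(cands,key=lambda v:np.linalg.norm(v))
    d=M.T@(np.array(p)-s['eef_pos'])
    print('t',round(s['time'],2),'pos',s['eef_pos'].round(4),'F',s['contact_force'].round(1),'open',round(s['opening'],3),'q',s['qpos'].round(2))
    print('shift now-axes(50mm)',(d/.05).round(3),'rotvec deg',rv.round(2), 'dist',np.linalg.norm(d).round(3))
    # shift if the rotation first
    D=(R*Ro.from_rotvec(rv,degrees=True)).as_matrix(); print('shift after-turn axes',(D.T@(np.array(p)-s['eef_pos'])/.05).round(3))
    n=max(1,int(np.ceil(max(np.linalg.norm(d)/.05,np.linalg.norm(rv)/8.59)))); R0=R;pp=s['eef_pos']
    print('rows (n=%d):'%n); 
    for i in range(min(n,5)):
        print([ (R0.as_matrix().T@(np.array(p)-s['eef_pos'])/.05/n).round(2).tolist(),(rv/n).round(1).tolist()]); R0=R0*Ro.from_rotvec(rv/n,degrees=True)
if __name__=='__main__':
    a=list(map(float,sys.argv[1:])); plan(a[:3],a[3])
E
python3 go.py .56 -.2 .32 -.12
```

```text
t 0.15 pos [ 0.2044 -0.6428  0.2412] F [ 0.1 -0.6  0. ] open 0.999 q [-1.41  0.29  1.58  0.    1.28 -0.15]
shift now-axes(50mm) [-1.561 -6.288 -9.46 ] rotvec deg [2.451e+01 1.000e-02 1.100e-01] dist 0.573
shift after-turn axes [-1.576 -9.643 -6.   ]
rows (n=12):
[[-0.13, -0.52, -0.79], [2.0, 0.0, 0.0]]
[[-0.13, -0.55, -0.77], [2.0, 0.0, 0.0]]
[[-0.13, -0.58, -0.75], [2.0, 0.0, 0.0]]
[[-0.13, -0.61, -0.73], [2.0, 0.0, 0.0]]
[[-0.13, -0.63, -0.71], [2.0, 0.0, 0.0]]
```

Request:
{"method": "drive_tool", "body": {
  "series": [
    [[-0.3,-0.5,-0.75],[2,0,0]],
    [[-0.3,-0.55,-0.75],[2,0,0]],
    [[-0.3,-0.6,-0.73],[2,0,0]],
    [[-0.2,-0.6,-0.73],[2,0,0]],
    [[-0.2,-0.63,-0.71],[2,0,0]]
  ]
}}

```text
time: 0.65
eef_pos: [0.3493, -0.4573, 0.3024]
tcp_rot: [-0.705, -0.045, 0.707, -0.037]
contact_force: [1.0, 0.2, 0.4]
opening: 1.001
```

```bash
python3 go.py .56 -.2 .32 -.12
```

```text
t 0.65 pos [ 0.3493 -0.4573  0.3024] F [1.  0.2 0.4] open 1.001 q [-1.1   0.03  1.75  0.    1.37  0.36]
shift now-axes(50mm) [-0.31  -4.63  -4.777] rotvec deg [13.49  0.19  0.63] dist 0.333
shift after-turn axes [-0.352 -5.613 -3.567]
rows (n=7):
[[-0.04, -0.66, -0.68], [1.9, 0.0, 0.1]]
[[-0.04, -0.68, -0.66], [1.9, 0.0, 0.1]]
[[-0.05, -0.71, -0.64], [1.9, 0.0, 0.1]]
[[-0.05, -0.73, -0.61], [1.9, 0.0, 0.1]]
[[-0.05, -0.75, -0.59], [1.9, 0.0, 0.1]]
```

Request:
{"method": "drive_tool", "body": {
  "series": [
    [[-0.2,-0.7,-0.7],[2.5,0,0]],
    [[-0.1,-0.72,-0.66],[2.5,0,0]],
    [[-0.1,-0.75,-0.6],[1,0,0]],
    [[0,-0.75,-0.55],[0,0,0]],
    [[0,-0.75,-0.5],[0,0,0]]
  ]
}}

```text
time: 1.15
eef_pos: [0.4944, -0.261, 0.3256]
tcp_rot: [-0.707, -0.005, 0.707, 0.002]
contact_force: [0.4, -0.8, -0.1]
opening: 1.003
```

Request:
{"method": "drive_tool", "body": {
  "series": [
    [[0,-0.8,0],[0,0,0]],
    [[0,0,0],[0,0,0]]
  ]
}}

```text
time: 1.35
eef_pos: [0.4963, -0.2148, 0.3254]
tcp_rot: [-0.707, -0.008, 0.707, -0.0]
contact_force: [0.2, -0.8, -0.2]
opening: 0.999
```

```bash
python3 go.py .53 .2 .28 -.12; python3 -c "
from h import *
c=snap('wrist','w1.png')"
```

```text
t 1.35 pos [ 0.4963 -0.2148  0.3254] F [ 0.2 -0.8 -0.2] open 0.999 q [-0.6  -0.06  1.81  0.01  1.4   0.96]
shift now-axes(50mm) [ 0.999 -8.278 -0.767] rotvec deg [7.52 0.06 0.63] dist 0.419
shift after-turn axes [ 0.909 -8.317  0.325]
rows (n=9):
[[0.11, -0.92, -0.09], [0.8, 0.0, 0.1]]
[[0.11, -0.92, -0.07], [0.8, 0.0, 0.1]]
[[0.11, -0.92, -0.06], [0.8, 0.0, 0.1]]
[[0.11, -0.92, -0.04], [0.8, 0.0, 0.1]]
[[0.11, -0.92, -0.03], [0.8, 0.0, 0.1]]
```

View pics/w1.png

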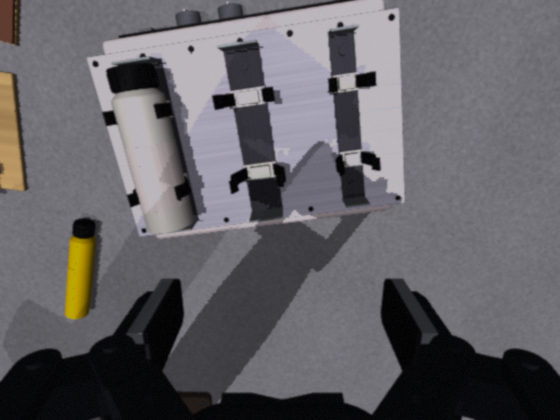

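The view shows the shaker with platform corners at (89,57), (399,9), (404,203) and (142,236). The used bottle is on the left, the empty wide clip around (250,130) and the slim clip around (347,115).

```bash
python3 - <<'E'
from fit import *
W=load('w1.png')
print(fitrect(W,[(89,57),(399,9),(404,203),(142,236)],[(.095,.15),(.095,-.15),(-.095,-.15),(-.095,.15)],.092,[.5,-.2,0]))
a=cv2.cvtColor(W['img'],cv2.COLOR_RGB2BGR)
cv2.imwrite('pics/w1c.png',cv2.resize(a[0:240,80:410],None,fx=2.4,fy=2.4,interpolation=cv2.INTER_CUBIC))
E
```

```text
(array([ 0.53505035, -0.1855474 ,  0.14844481]), np.float64(1.9250800995798727))
```

View pics/w1c.png

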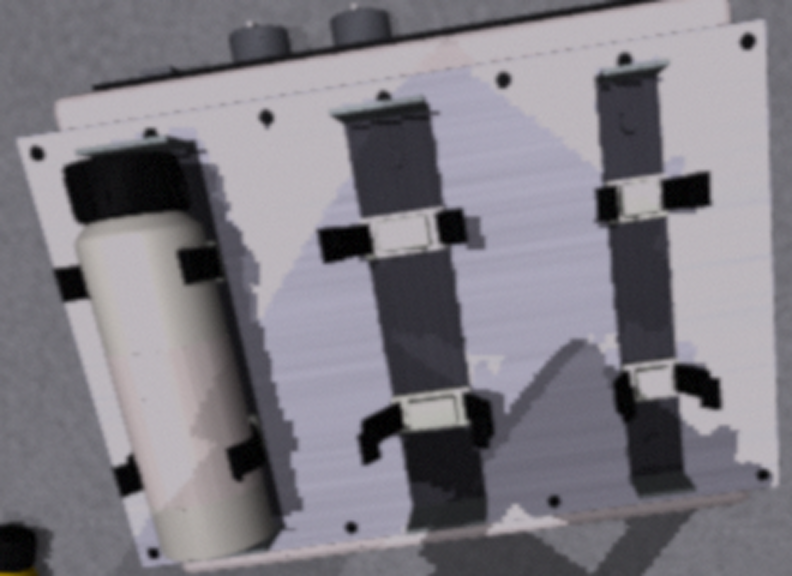

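Request:
{"method": "drive_tool", "body": {
  "series": [
    [[0.1,-0.95,-0.1],[1,0,0]],
    [[0.1,-0.95,-0.1],[1,0,0]],
    [[0.1,-0.95,-0.1],[1,0,0]],
    [[0.1,-0.95,-0.05],[1,0,0]],
    [[0.1,-0.95,-0.05],[1,0,0]]
  ]
}}

```text
time: 1.9
eef_pos: [0.5246, 0.016, 0.3009]
tcp_rot: [0.707, -0.033, -0.706, -0.036]
contact_force: [0.4, 0.1, 0.4]
opening: 1.002
```

Request:
{"method": "drive_tool", "body": {
  "series": [
    [[0.1,-0.95,0.0],[1,0,0]],
    [[0.1,-0.95,0.1],[1,0,0]],
    [[0.1,-0.95,0.3],[1,0,0]],
    [[0.1,-0.95,0.3],[1,0,0]],
    [[0,0,0.3],[0,0,0]]
  ]
}}

```text
time: 2.4
eef_pos: [0.5015, 0.2162, 0.2786]
tcp_rot: [0.705, -0.061, -0.704, -0.063]
contact_force: [0.1, -0.8, -0.2]
opening: 0.997
```

```bash
python3 go.py .48 .2 .28 -.12
```

```text
t 2.4 pos [0.5015 0.2162 0.2786] F [ 0.1 -0.8 -0.2] open 0.997 q [ 0.22 -0.03  1.86  0.    1.31  1.97]
shift now-axes(50mm) [-0.03   0.395  0.366] rotvec deg [-3.22 -0.03  0.17] dist 0.027
shift after-turn axes [-0.029  0.374  0.388]
rows (n=1):
[[-0.03, 0.39, 0.37], [-3.2, -0.0, 0.2]]
```

Request:
{"method": "drive_tool", "body": {
  "series": [
    [[0,0.4,0.5],[-3.2,0,0]],
    [[0,0,0],[0,0,0]]
  ]
}}

```text
time: 2.6
eef_pos: [0.4717, 0.2001, 0.2767]
tcp_rot: [-0.705, 0.041, 0.707, 0.041]
contact_force: [0.1, -0.3, 1.1]
opening: 1.0
```

```bash
python3 - <<'E'
from fit import *
W=load('w1.png')
q=pts((80,0),2.4,[(38,153),(266,118),(504,80),(748,41),(153,553),(351,528),(554,501),(763,475)])
for c,qq in ((W,q),(T,pts((280,140),5,[(53,153),(243,130),(433,107),(623,83),(98,508),(295,484),(491,459),(687,435)]))):
    def f(p):
        cc,s=np.cos(p[2]),np.sin(p[2]);o=[]
        for (i,j),u in zip([(i,j) for i in(1,-1) for j in (1,1/3,-1/3,-1)],qq):
            a,b=i*p[3],j*p[4]; o+=list(proj(c,(p[0]+cc*a-s*b,p[1]+s*a+cc*b,.092))-u)
        return o
    r=least_squares(f,[.53,-.185,.147,.085,.14]); print(r.x,np.abs(r.fun).max())
for l in ([(400,233),(432,411)],[(641,197),(655,380)]):
    a,b=[onplane(W,u,.106) for u in pts((80,0),2.4,l)]; print((a+b)/2,np.arctan2(*(a-b)[1::-1]),np.linalg.norm(a-b))
snap('wrist','w2.png'); print(st()['eef_pos'])
E
```

```text
[ 0.53560666 -0.18418217  0.15032543  0.08820916  0.14287421] 0.32647926887338485
[ 0.53395634 -0.184053    0.15048621  0.0882083   0.14250646] 0.17806700322466895
[ 0.53644462 -0.18368324  0.106     ] 0.16569939708024606 0.07325250018790998
[ 0.55097212 -0.27824276  0.106     ] 0.15122046278565968 0.07304444751241022
[0.47323318 0.20025731 0.27732898]
```

View pics/w2.png

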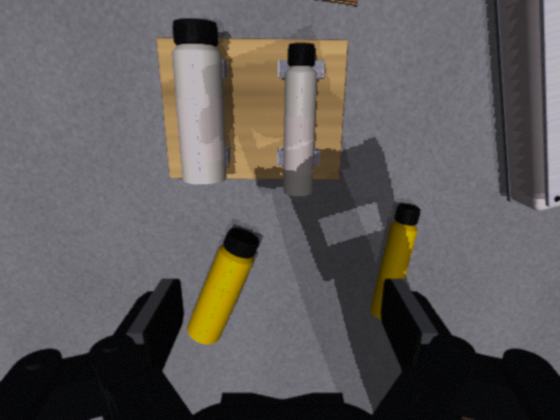

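```bash
python3 - <<'E'
from fit import *
W=load('w2.png');a=cv2.cvtColor(W['img'],cv2.COLOR_RGB2BGR)
cv2.imwrite('pics/w2c.png',cv2.resize(a[10:210,150:360],None,fx=3,fy=3,interpolation=cv2.INTER_CUBIC))
a=cv2.cvtColor(S['img'],cv2.COLOR_RGB2BGR)
cv2.imwrite('pics/s2c.png',cv2.resize(a[170:270,330:445],None,fx=6,fy=6,interpolation=cv2.INTER_CUBIC))
E
```

```text
(no output)
```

View pics/w2c.png

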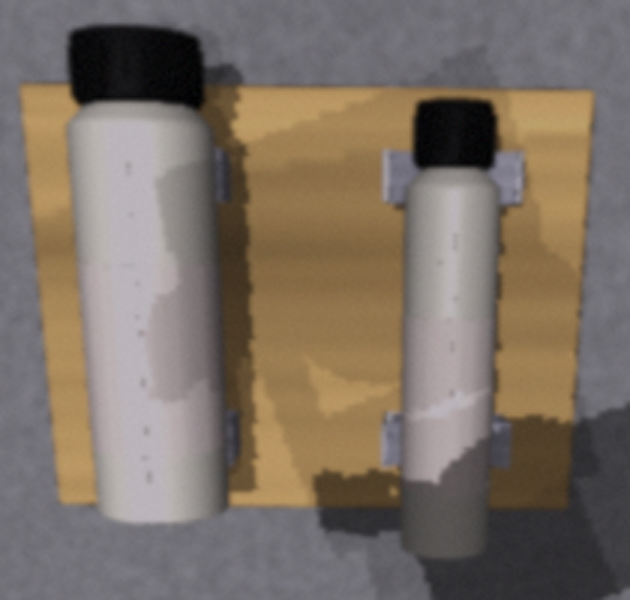

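View pics/s2c.png

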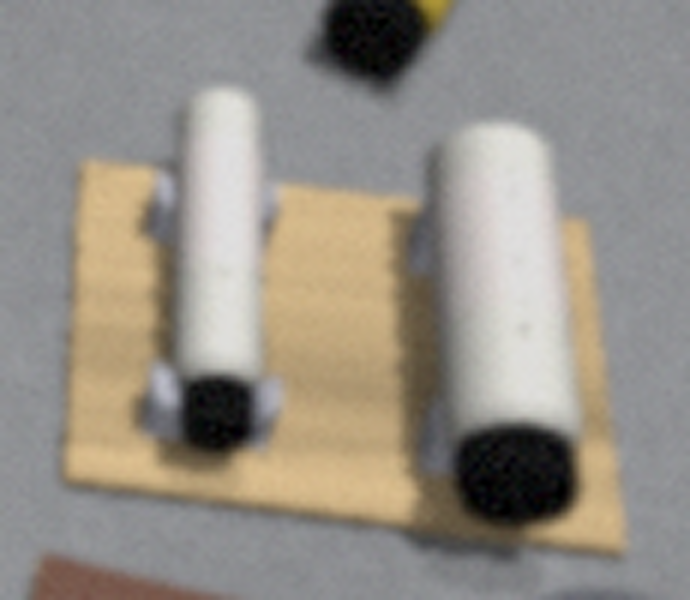

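```bash
python3 - <<'E'
from fit import *
W=load('w2.png')
print(fitrect(W,pts((150,10),3,[(20,85),(594,90),(568,508),(58,503)]),[(.075,.1),(.075,-.1),(-.075,-.1),(-.075,.1)],.008,[.5,.2,-.1]))
ang=np.linspace(0,2*np.pi,60)
def fit(r,rc,wl,wr,top,bot,sl,sr,x0):
    wl,wr=pts((150,10),3,wl),pts((150,10),3,wr);sl,sr=pts((330,170),6,sl),pts((330,170),6,sr);top=top/3+10-1/3;bot=bot/3+10-1/3
    def f(p):
        d=np.array([np.cos(p[3]),np.sin(p[3]),0]);A=p[:3];o=[]
        for c,L,Rr in((W,wl,wr),(S,sl,sr)):
            C=-c['R'].T@c['t'];v=C-A;v=v-d*(v@d);D=np.linalg.norm(v);e=v/D;n=np.cross(d,e);th=np.arccos(r/D)
            lines=[]
            for s in(1,-1):
                q=A+r*(np.cos(th)*e+s*np.sin(th)*n); lines.append((proj(c,q-.06*d),proj(c,q+.04*d)))
            lines.sort(key=lambda l:l[0][0]+l[1][0])
            for l,P in zip(lines,(L,Rr)):
                t=(l[1]-l[0])/np.linalg.norm(l[1]-l[0])
                for u in P: w=np.array(u)-l[0]; o.append(w[0]*t[1]-w[1]*t[0])
        n=np.array([-d[1],d[0],0])
        g=lambda x,rr:max if 0 else np.array([proj(W,A+d*x+rr*(np.cos(a)*n+np.sin(a)*np.array([0,0,1]))) for a in ang])[:,1]
        o.append(g(.075,rc).min()-top);o.append(g(-.075,r).max()-bot); return o
    s=least_squares(f,x0);print(s.x.round(4),np.round(s.fun,2))
fit(.023,.020,[(68,130),(97,490)],[(212,130),(230,490)],27,521,[(438,160),(452,410)],[(553,150),(582,410)],[.54,.27,.06,-.12])
fit(.016,.013,[(406,200),(403,530)],[(499,200),(487,530)],98,557,[(183,120),(177,360)],[(260,120),(262,360)],[.52,.175,.05,-.12])
E
python3 go.py .5385 .2733 .16 -.124
```

```text
(array([ 0.53299961,  0.22498623, -0.12629499]), np.float64(0.9105547599112072))
[ 0.5481  0.2747  0.0412 -0.1282] [-0.92 -0.54  0.13 -0.86  2.22  1.84  0.29  0.38 -0.24  0.32]
[ 0.5192  0.1763  0.0334 -0.125 ] [-0.69 -0.8   0.26  0.09  1.27  0.98  0.15  0.01 -0.32  0.42]
t 2.65 pos [0.4732 0.2003 0.2773] F [ 0.4  0.4 -0.3] open 1.001 q [ 0.2  -0.1   1.93  0.    1.31  1.89]
shift now-axes(50mm) [ 2.349 -1.601 -1.125] rotvec deg [0.36 0.01 0.09] dist 0.153
shift after-turn axes [ 2.347 -1.611 -1.115]
rows (n=4):
[[0.59, -0.4, -0.28], [0.1, 0.0, 0.0]]
[[0.59, -0.4, -0.28], [0.1, 0.0, 0.0]]
[[0.59, -0.4, -0.28], [0.1, 0.0, 0.0]]
[[0.59, -0.4, -0.28], [0.1, 0.0, 0.0]]
```

Request:
{"method": "drive_tool", "body": {
  "series": [
    [[0.6,-0.5,-0.4],[0,0,0]],
    [[0.6,-0.5,-0.4],[0,0,0]],
    [[0.6,-0.4,-0.4],[0.2,0,0]],
    [[0.6,-0.2,-0.2],[0.2,0,0]],
    [[0.0,0,0],[0,0,0]]
  ]
}}

```text
time: 3.15
eef_pos: [0.5648, 0.2674, 0.1589]
tcp_rot: [0.711, -0.048, -0.7, -0.05]
contact_force: [-0.2, 0.4, -0.3]
opening: 0.997
```

```bash
python3 go.py .547 .274 .037 -.127; python3 -c "
from h import *
c=snap('wrist','w3.png')"
```

```text
t 3.15 pos [0.5648 0.2674 0.1589] F [-0.2  0.4 -0.3] open 0.997 q [ 0.28  0.25  1.78 -0.    1.1   1.99]
shift now-axes(50mm) [ 2.433 -0.07   0.405] rotvec deg [-0.67 -0.83  0.25] dist 0.123
shift after-turn axes [ 2.438 -0.085  0.369]
rows (n=3):
[[0.81, -0.02, 0.14], [-0.2, -0.3, 0.1]]
[[0.81, -0.03, 0.13], [-0.2, -0.3, 0.1]]
[[0.81, -0.03, 0.13], [-0.2, -0.3, 0.1]]
```

View pics/w3.png

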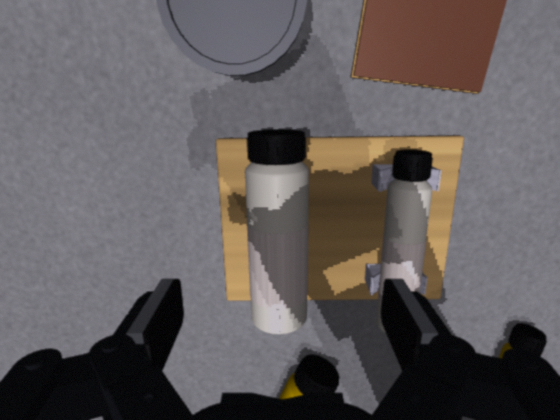

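The bottle lies centred between the fingers (u≈279, finger midpoint ≈282), so I'll descend.

Request:
{"method": "drive_tool", "body": {
  "series": [
    [[0.5,-0.05,0.2],[-0.6,-0.8,0]],
    [[0.5,0,0.15],[0,0,0]],
    [[0.5,0,0],[0,0,0]],
    [[0,0,0],[0,0,0]]
  ]
}}

```text
time: 3.6
eef_pos: [0.556, 0.2698, 0.0945]
tcp_rot: [0.712, -0.044, -0.699, -0.051]
contact_force: [-0.4, -0.4, -0.1]
opening: 0.997
```

```bash
python3 go.py .547 .274 .037 -.127
```

```text
t 3.6 pos [0.556  0.2698 0.0945] F [-0.4 -0.4 -0.1] open 0.997 q [0.29 0.31 1.84 0.   0.97 1.99]
shift now-axes(50mm) [ 1.147 -0.046  0.21 ] rotvec deg [-0.4  -1.01  0.61] dist 0.058
shift after-turn axes [ 1.15  -0.06   0.189]
rows (n=2):
[[0.57, -0.02, 0.1], [-0.2, -0.5, 0.3]]
[[0.57, -0.03, 0.1], [-0.2, -0.5, 0.3]]
```

Request:
{"method": "drive_tool", "body": {
  "series": [
    [[0.4,-0.05,0.2],[-0.4,-1.5,0.6]],
    [[0.4,0,0.0],[0,0,0]],
    [[0.3,0,0],[0,0,0]],
    [[0,0,0],[0,0,0]]
  ]
}}

```text
time: 4.0
eef_pos: [0.5508, 0.2741, 0.0448]
tcp_rot: [0.706, -0.044, -0.706, -0.047]
contact_force: [-0.8, 0.3, -0.1]
opening: 0.998
```

```bash
python3 go.py .547 .274 .037 -.127
```

```text
t 4.0 pos [0.5508 0.2741 0.0448] F [-0.8  0.3 -0.1] open 0.998 q [0.3  0.39 1.84 0.   0.91 1.99]
shift now-axes(50mm) [0.156 0.012 0.075] rotvec deg [-0.1   0.01  0.24] dist 0.009
shift after-turn axes [0.156 0.012 0.075]
rows (n=1):
[[0.16, 0.01, 0.07], [-0.1, 0.0, 0.2]]
```

Request:
{"method": "drive_tool", "body": {
  "series": [
    [[0.12,0,0.08],[0,0,0]],
    [[0,0,0],[0,0,0]]
  ]
}}

```text
time: 4.2
eef_pos: [0.5473, 0.2749, 0.0396]
tcp_rot: [0.706, -0.044, -0.705, -0.047]
contact_force: [-0.5, 0.2, 1.0]
opening: 1.001
```

Request:
{"method": "drive_tool", "body": {
  "series": [
    [[0,0,0],[0,0,0]],
    [[0,0,0],[0,0,0]],
    [[0,0,0],[0,0,0]],
    [[0,0,0],[0,0,0]],
    [[0,0,0],[0,0,0]]
  ],
  "grip": -1,
  "newtons": 70
}}

```text
time: 4.7
eef_pos: [0.5486, 0.2735, 0.0428]
tcp_rot: [0.707, -0.044, -0.704, -0.045]
contact_force: [-0.0, -0.1, -1.9]
opening: 0.516
```

Request:
{"method": "drive_tool", "body": {
  "series": [
    [[0,0,0],[0,0,0]],
    [[0,0,0],[0,0,0]],
    [[0,0,0],[0,0,0]]
  ]
}}

```text
time: 5.0
eef_pos: [0.5484, 0.2736, 0.0424]
tcp_rot: [0.707, -0.044, -0.705, -0.045]
contact_force: [-1.0, -1.3, -0.3]
opening: 0.515
```

Request:
{"method": "drive_tool", "body": {
  "series": [
    [[-0.3,0,0],[0,0,0]],
    [[-0.6,0,0],[0,0,0]],
    [[-0.9,0,0],[0,0,0]],
    [[-0.9,0,0],[0,0,0]],
    [[-0.9,0,0],[0,0,0]]
  ]
}}

```text
time: 5.5
eef_pos: [0.5419, 0.2722, 0.22]
tcp_rot: [-0.699, 0.047, 0.712, 0.043]
contact_force: [0.7, 0.9, -1.0]
opening: 0.518
```

```bash
python3 go.py .535 -.184 .25 .15; python3 -c "
from h import *
c=snap('wrist','w4.png');snap('scene','s4.png')"
```

```text
t 5.5 pos [0.5419 0.2722 0.22  ] F [ 0.7  0.9 -1. ] open 0.518 q [0.3  0.17 1.76 0.   1.23 1.99]
shift now-axes(50mm) [-0.554  9.072 -1.003] rotvec deg [-15.84   1.04  -0.26] dist 0.457
shift after-turn axes [-0.601  9.     1.501]
rows (n=10):
[[-0.06, 0.91, -0.1], [-1.6, 0.1, -0.0]]
[[-0.06, 0.91, -0.08], [-1.6, 0.1, -0.0]]
[[-0.06, 0.91, -0.05], [-1.6, 0.1, -0.0]]
[[-0.06, 0.91, -0.03], [-1.6, 0.1, -0.0]]
[[-0.06, 0.91, 0.0], [-1.6, 0.1, -0.0]]
```

View pics/w4.png

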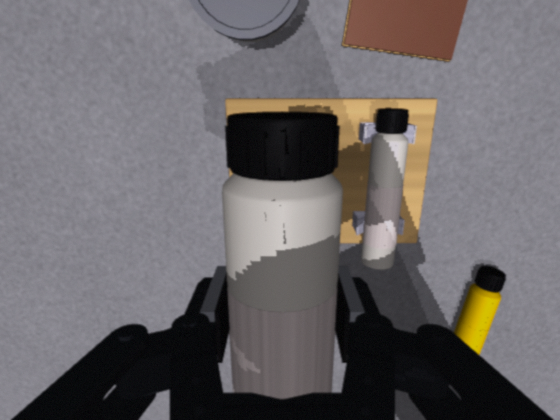

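View pics/s4.png

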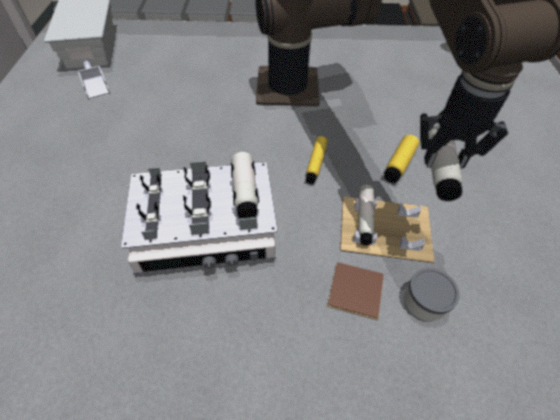

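```bash
cat > hand.py <<'E'
from fit import *
def inhand(f,pos,quat,r,rc,L,Rr,cl,cr,top,pitchfree=True):
    c=load(f); M=Ro.from_quat(quat).as_matrix()
    ang=np.linspace(0,2*np.pi,90)
    def f_(p):
        # p: h (tool x), y, axial toward cap (-tool z), pitch, yaw
        d=Ro.from_rotvec([p[4],p[3],0]).as_matrix()@np.array([0,0,-1.]); A=M@p[:3]+pos; d=M@d; o=[]
        def line(rad,P,sgn,x):
            C=-c['R'].T@c['t'];v=C-A;v=v-d*(v@d);D=np.linalg.norm(v);e=v/D;n=np.cross(d,e);th=np.arccos(rad/D)
            ls=[]
            for s in(1,-1):
                q=A+rad*(np.cos(th)*e+s*np.sin(th)*n); ls.append((proj(c,q-.0*d),proj(c,q+x*d)))
            ls.sort(key=lambda l:l[0][0]+l[1][0]); l=ls[0 if sgn<0 else 1]
            t=(l[1]-l[0])/np.linalg.norm(l[1]-l[0])
            return [ (np.array(u)-l[0])[0]*t[1]-(np.array(u)-l[0])[1]*t[0] for u in P]
        o+=line(r,L,-1,.04)+line(r,Rr,1,.04)+line(rc,cl,-1,.07)+line(rc,cr,1,.07)
        n=np.cross(d,M[:,0]);n/=np.linalg.norm(n);b=np.cross(d,n)
        o.append(np.array([proj(c,A+d*.075+rc*(np.cos(a)*n+np.sin(a)*b)) for a in ang])[:,1].min()-top)
        o.append(p[3]*100*(1 if pitchfree else 30)); return o
    s=least_squares(f_,[-.01,0,0,0,0]); print('h,y,z mm',(s.x[:3]*1000).round(1),'pitch,yaw',s.x[3:].round(3),np.round(s.fun,1))
E
python3 - <<'E'
from hand import *
s=st()
a=cv2.imread('pics/w4.png');cv2.imwrite('pics/w4c.png',cv2.resize(a[100:320,200:360],None,fx=2.7,fy=2.7))
inhand('w4.png',s['eef_pos'],s['tcp_rot'],.023,.02,[(223,200),(228,300)],[(341,200),(335,300)],[(226,130),(228,165)],[(338,130),(336,165)],112)
inhand('w4.png',s['eef_pos'],s['tcp_rot'],.023,.02,[(223,200),(228,300)],[(341,200),(335,300)],[(226,130),(228,165)],[(338,130),(336,165)],112,False)
E
```

```text
h,y,z mm [7.8 2.5 5.7] pitch,yaw [0.002 0.004] [-0.9 -0.   0.6  0.2  0.6  0.4 -0.4 -0.4 -0.   0.2]
h,y,z mm [7.7 2.5 5.6] pitch,yaw [0.    0.004] [-0.9 -0.1  0.6  0.2  0.6  0.4 -0.5 -0.4 -0.   0. ]
```

Request:
{"method": "drive_tool", "body": {
  "series": [
    [[-0.2,0.8,0],[-2,0.2,0]],
    [[-0.2,0.9,-0.1],[-2,0.2,0]],
    [[-0.2,0.9,-0.1],[-2,0.2,0]],
    [[-0.1,0.9,0],[-2,0.2,0]],
    [[-0.1,0.9,0],[-2,0.2,0]]
  ]
}}

```text
time: 6.1
eef_pos: [0.5438, 0.0529, 0.2722]
tcp_rot: [0.714, 0.024, -0.699, 0.023]
contact_force: [0.7, -0.6, -2.1]
opening: 0.516
```

```bash
python3 go.py .535 -.184 .22 .15
```

```text
t 6.1 pos [0.5438 0.0529 0.2722] F [ 0.7 -0.6 -2.1] open 0.516 q [-0.09 -0.03  1.87  0.    1.28  1.41]
shift now-axes(50mm) [1.028 4.717 0.514] rotvec deg [-4.75 -1.22  0.02] dist 0.243
shift after-turn axes [1.044 4.659 0.881]
rows (n=5):
[[0.21, 0.94, 0.1], [-0.9, -0.2, 0.0]]
[[0.21, 0.94, 0.12], [-0.9, -0.2, 0.0]]
[[0.21, 0.94, 0.13], [-0.9, -0.2, 0.0]]
[[0.21, 0.94, 0.15], [-0.9, -0.2, 0.0]]
[[0.21, 0.93, 0.16], [-0.9, -0.2, 0.0]]
```

Request:
{"method": "drive_tool", "body": {
  "series": [
    [[0,0.94,0.1],[-1,-0.5,0]],
    [[0.1,0.94,0.15],[-1,-0.3,0]],
    [[0.2,0.94,0.15],[-1,-0.2,0]],
    [[0.2,0.94,0.2],[-1,-0.2,0]],
    [[0.2,0.9,0.2],[-0.8,0,0]]
  ]
}}

```text
time: 6.6
eef_pos: [0.5269, -0.1908, 0.2407]
tcp_rot: [0.708, 0.055, -0.702, 0.056]
contact_force: [0.6, -1.5, -1.8]
opening: 0.514
```

```bash
python3 go.py .539 -.184 .22 .15
```

```text
t 6.6 pos [ 0.5269 -0.1908  0.2407] F [ 0.6 -1.5 -1.8] open 0.514 q [-0.53  0.03  1.87  0.    1.23  0.88]
shift now-axes(50mm) [ 0.415 -0.098 -0.256] rotvec deg [ 0.38 -0.48 -0.11] dist 0.025
shift after-turn axes [ 0.413 -0.098 -0.259]
rows (n=1):
[[0.42, -0.1, -0.26], [0.4, -0.5, -0.1]]
```

Request:
{"method": "drive_tool", "body": {
  "series": [
    [[0.4,-0.13,-0.26],[0.4,-0.5,0]],
    [[0,0,0],[0,0,0]],
    [[0,0,0],[0,0,0]]
  ]
}}

```text
time: 6.9
eef_pos: [0.5363, -0.1896, 0.2189]
tcp_rot: [-0.704, -0.048, 0.707, -0.05]
contact_force: [-0.1, 0.0, -0.7]
opening: 0.514
```

```bash
python3 go.py .539 -.184 .22 .15; python3 -c "
from h import *
c=snap('wrist','w5.png');snap('scene','s5.png');snap('top','t5.png')
s=st();np.savez('s5.npz',p=s['eef_pos'],q=s['tcp_rot'])"
```

```text
t 6.9 pos [ 0.5363 -0.1896  0.2189] F [-0.1  0.  -0.7] open 0.514 q [-0.52  0.08  1.86 -0.    1.21  0.92]
shift now-axes(50mm) [-0.023 -0.103 -0.07 ] rotvec deg [-0.64  0.21 -0.11] dist 0.006
shift after-turn axes [-0.023 -0.102 -0.071]
rows (n=1):
[[-0.02, -0.1, -0.07], [-0.6, 0.2, -0.1]]
```

View pics/w5.png

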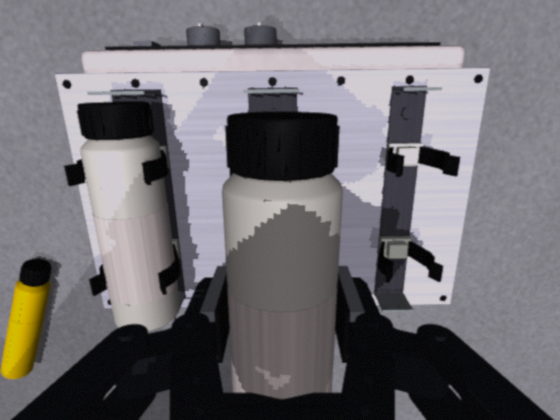

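View pics/s5.png

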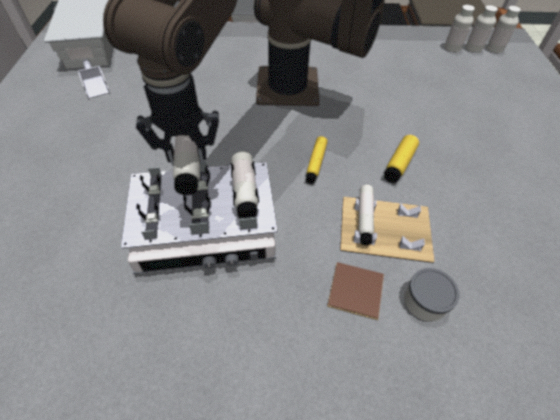

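View pics/t5.png

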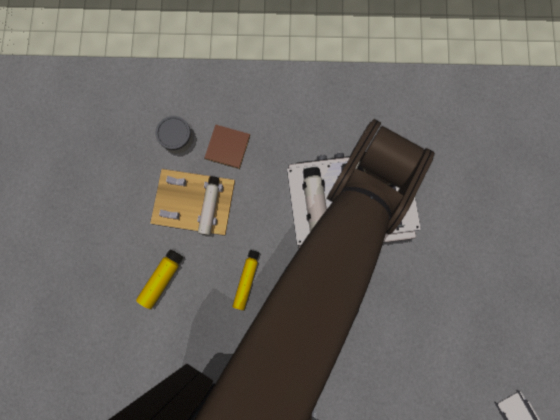

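```bash
python3 - <<'E'
from hand import *
c=load('w5.png');s=np.load('s5.npz')
L=[(.0882,.1427),(.0882,.0476),(.0882,-.0476),(.0882,-.1427),(-.0882,-.1427)]
p,e=fitrect(c,[(67,84),(204,82),(341,80),(478,78),(443,298)],L,.092,[.535,-.185,.15]);print(p,e)
inhand('w5.png',s['p'],s['q'],.023,.02,[(223,200),(228,300)],[(341,200),(335,300)],[(226,130),(228,165)],[(338,130),(336,165)],112)
M=Ro.from_quat(s['q']).as_matrix()
for z in(.0057,): print(M@np.array([.0078,.0025,z])+s['p'], np.arctan2(-M[1,2],-M[0,2]))
a=cv2.imread('pics/w5.png');cv2.imwrite('pics/w5c.png',cv2.resize(a[60:320,200:360],None,fx=2.3,fy=2.3,interpolation=cv2.INTER_CUBIC))
E
```

```text
[ 0.53561058 -0.18443976  0.1514712 ] 0.42881440620982403
h,y,z mm [-1.   1.   1.3] pitch,yaw [0.003 0.005] [-0.9 -0.3  0.6  0.4  0.8  0.5 -0.6 -0.5 -0.   0.3]
[ 0.53121875 -0.19184988  0.21151833] 0.14020070059232034
```

View pics/w5c.png

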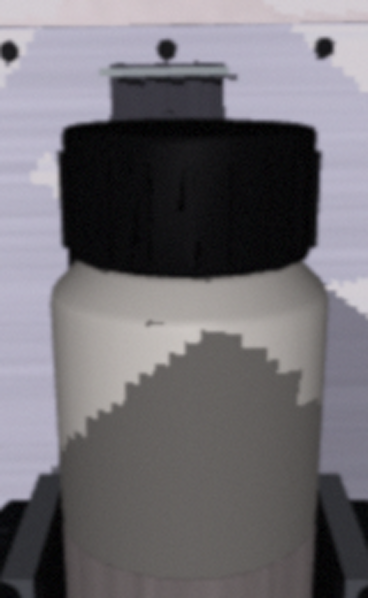

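Request:
{"method": "drive_tool", "body": {
  "series": [
    [[0.2,-0.12,-0.02],[-0.6,0,0]],
    [[0.3,0,0],[0,0,0]],
    [[0.3,0,0],[0,0,0]],
    [[0,0,0],[0,0,0]],
    [[0,0,0],[0,0,0]]
  ]
}}

```text
time: 7.55
eef_pos: [0.5369, -0.1794, 0.177]
tcp_rot: [-0.705, -0.054, 0.705, -0.056]
contact_force: [-0.3, -0.2, -1.6]
opening: 0.517
```

```bash
python3 go.py .5368 -.1838 .165 .151
```

```text
t 7.55 pos [ 0.5369 -0.1794  0.177 ] F [-0.3 -0.2 -1.6] open 0.517 q [-0.5   0.11  1.9  -0.    1.12  0.92]
shift now-axes(50mm) [0.24  0.086 0.015] rotvec deg [ 0.3   0.08 -0.18] dist 0.013
shift after-turn axes [0.24  0.087 0.015]
rows (n=1):
[[0.24, 0.09, 0.02], [0.3, 0.1, -0.2]]
```

Request:
{"method": "drive_tool", "body": {
  "series": [
    [[0.2,0.08,0.02],[0.3,0,0]],
    [[0,0,0],[0,0,0]],
    [[0,0,0],[0,0,0]]
  ]
}}

```text
time: 7.85
eef_pos: [0.5367, -0.1842, 0.1662]
tcp_rot: [-0.705, -0.052, 0.705, -0.054]
contact_force: [-0.5, -0.3, -1.4]
opening: 0.518
```

```bash
python3 go.py .5368 -.1838 .165 .151; python3 -c "
from h import *
for i in range(3):
  c=snap('wrist','w6.png');print(st()['eef_pos'])"; python3 go.py .5368 -.1838 .165 .151
```

```text
t 7.85 pos [ 0.5367 -0.1842  0.1662] F [-0.5 -0.3 -1.4] open 0.518 q [-0.51  0.13  1.91 -0.    1.1   0.91]
shift now-axes(50mm) [ 0.024 -0.007 -0.003] rotvec deg [-0.03  0.08 -0.19] dist 0.001
shift after-turn axes [ 0.024 -0.007 -0.003]
rows (n=1):
[[0.02, -0.01, -0.0], [-0.0, 0.1, -0.2]]
[ 0.53650559 -0.18409941  0.16606097]
[ 0.53656053 -0.18403745  0.16620411]
[ 0.53662336 -0.18402258  0.16636526]
t 8.0 pos [ 0.5366 -0.184   0.1664] F [ 0.6 -0.7 -1.3] open 0.517 q [-0.51  0.13  1.91 -0.    1.1   0.91]
shift now-axes(50mm) [ 0.027 -0.004 -0.004] rotvec deg [-0.02  0.08 -0.19] dist 0.001
shift after-turn axes [ 0.027 -0.004 -0.004]
rows (n=1):
[[0.03, -0.0, -0.0], [-0.0, 0.1, -0.2]]
```

View pics/w6.png

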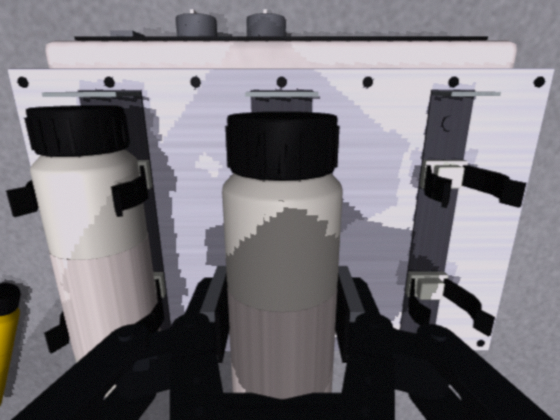

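The bottle is centred on the clip, with its axis at u≈281.5 and the clip's screw at u≈281. I'll press down now.

Request:
{"method": "drive_tool", "body": {
  "series": [
    [[0.15,0,0],[0,0,0]],
    [[0.12,0,0],[0,0,0]],
    [[0.12,0,0],[0,0,0]]
  ]
}}

```text
time: 8.3
eef_pos: [0.5398, -0.1852, 0.1531]
tcp_rot: [0.707, 0.051, -0.703, 0.056]
contact_force: [-3.7, 4.9, 15.1]
opening: 0.516
```

Request:
{"method": "drive_tool", "body": {
  "series": [
    [[0.12,0,0],[0,0,0]],
    [[0.12,0,0],[0,0,0]]
  ]
}}

```text
time: 8.5
eef_pos: [0.5426, -0.1852, 0.1491]
tcp_rot: [0.709, 0.051, -0.701, 0.056]
contact_force: [-4.6, 7.3, 14.7]
opening: 0.512
```

```bash
python3 go.py .5368 -.1838 .128 .151
```

```text
t 8.5 pos [ 0.5426 -0.1852  0.1491] F [-4.6  7.3 14.7] open 0.512 q [-0.51  0.15  1.91 -0.    1.06  0.91]
shift now-axes(50mm) [ 0.42  -0.048  0.115] rotvec deg [-0.03 -0.59 -0.47] dist 0.022
shift after-turn axes [ 0.421 -0.044  0.111]
rows (n=1):
[[0.42, -0.05, 0.11], [-0.0, -0.6, -0.5]]
```

Request:
{"method": "drive_tool", "body": {
  "series": [
    [[0.15,-0.04,0.1],[0,-0.6,-0.4]],
    [[0.15,-0.02,0.06],[0,-0.3,-0.2]]
  ]
}}

```text
time: 8.7
eef_pos: [0.5414, -0.1844, 0.1439]
tcp_rot: [0.71, 0.052, -0.701, 0.054]
contact_force: [-1.3, 3.9, 10.8]
opening: 0.514
```

```bash
python3 go.py .5368 -.1838 .128 .151
```

```text
t 8.7 pos [ 0.5414 -0.1844  0.1439] F [-1.3  3.9 10.8] open 0.514 q [-0.51  0.16  1.92  0.    1.05  0.91]
shift now-axes(50mm) [ 0.317 -0.026  0.094] rotvec deg [-0.06 -0.7  -0.26] dist 0.017
shift after-turn axes [ 0.318 -0.025  0.09 ]
rows (n=1):
[[0.32, -0.03, 0.09], [-0.1, -0.7, -0.3]]
```

Request:
{"method": "drive_tool", "body": {
  "series": [
    [[0.15,-0.03,0.1],[0,-0.7,-0.2]],
    [[0.12,-0.02,0.06],[0,-0.4,0]]
  ]
}}

```text
time: 8.9
eef_pos: [0.539, -0.184, 0.1372]
tcp_rot: [0.708, 0.05, -0.702, 0.055]
contact_force: [1.7, 1.6, 1.9]
opening: 0.514
```

```bash
python3 go.py .5368 -.1838 .128 .151
```

```text
t 8.9 pos [ 0.539  -0.184   0.1372] F [1.7 1.6 1.9] open 0.514 q [-0.51  0.16  1.93 -0.    1.04  0.92]
shift now-axes(50mm) [ 0.183 -0.012  0.045] rotvec deg [-0.08 -0.43 -0.42] dist 0.009
shift after-turn axes [ 0.183 -0.011  0.043]
rows (n=1):
[[0.18, -0.01, 0.04], [-0.1, -0.4, -0.4]]
```

Past the snap peak, since the force has dropped to 2 N. I'll seat it the last of the way.

Request:
{"method": "drive_tool", "body": {
  "series": [
    [[0.12,-0.01,0.06],[0,-0.5,-0.3]],
    [[0.1,0,0.02],[0,-0.2,0]],
    [[0.08,0,0],[0,0,0]]
  ]
}}

```text
time: 9.2
eef_pos: [0.5357, -0.1842, 0.1265]
tcp_rot: [-0.703, -0.053, 0.707, -0.054]
contact_force: [-12.5, 7.5, 36.5]
opening: 0.512
```

```bash
python3 go.py .5368 -.1838 .128 .151
```

```text
t 9.2 pos [ 0.5357 -0.1842  0.1265] F [-12.5   7.5  36.5] open 0.512 q [-0.51  0.18  1.93 -0.01  1.04  0.91]
shift now-axes(50mm) [-0.031 -0.005 -0.022] rotvec deg [-0.03  0.34 -0.07] dist 0.002
shift after-turn axes [-0.03  -0.005 -0.022]
rows (n=1):
[[-0.03, -0.0, -0.02], [-0.0, 0.3, -0.1]]
```

Request:
{"method": "drive_tool", "body": {
  "series": [
    [[-0.04,0,0],[0,0,0]],
    [[0,0,0],[0,0,0]]
  ]
}}

```text
time: 9.4
eef_pos: [0.5348, -0.1842, 0.1272]
tcp_rot: [-0.702, -0.053, 0.708, -0.054]
contact_force: [0.1, -1.4, -1.2]
opening: 0.513
```

Request:
{"method": "drive_tool", "body": {
  "series": [
    [[0,0,0],[0,0,0]],
    [[0,0,0],[0,0,0]],
    [[0,0,0],[0,0,0]],
    [[0,0,0],[0,0,0]]
  ],
  "grip": 0.5
}}

```text
time: 9.8
eef_pos: [0.5334, -0.1844, 0.1249]
tcp_rot: [-0.701, -0.053, 0.709, -0.053]
contact_force: [-0.3, -0.3, -0.3]
opening: 0.751
```

Released. Going straight up.

Request:
{"method": "drive_tool", "body": {
  "series": [
    [[-0.3,0,0],[0,0.8,0]],
    [[-0.6,0,0],[0,0,0]],
    [[-0.9,0,0],[0,0,0]],
    [[-0.7,0,0.3],[0,0,0]],
    [[0,0,0.8],[0,0,0]]
  ]
}}

```text
time: 10.3
eef_pos: [0.4799, -0.1928, 0.2578]
tcp_rot: [0.707, 0.055, -0.703, 0.054]
contact_force: [-0.5, -0.2, 0.7]
opening: 0.748
```

```bash
python3 go.py .519 .1757 .16 -.127; python3 -c "
from h import *
c=snap('wrist','w7.png');snap('scene','s7.png')"
```

```text
t 10.3 pos [ 0.4799 -0.1928  0.2578] F [-0.5 -0.2  0.7] open 0.748 q [-0.58 -0.08  1.95  0.    1.27  0.84]
shift now-axes(50mm) [ 1.97  -7.162 -1.89 ] rotvec deg [16.06 -0.26  0.08] dist 0.383
shift after-turn axes [ 1.956 -7.409  0.157]
rows (n=8):
[[0.25, -0.9, -0.24], [2.0, -0.0, 0.0]]
[[0.25, -0.9, -0.2], [2.0, -0.0, 0.0]]
[[0.25, -0.91, -0.17], [2.0, -0.0, 0.0]]
[[0.25, -0.92, -0.14], [2.0, -0.0, 0.0]]
[[0.25, -0.92, -0.11], [2.0, -0.0, 0.0]]
```

View pics/w7.png

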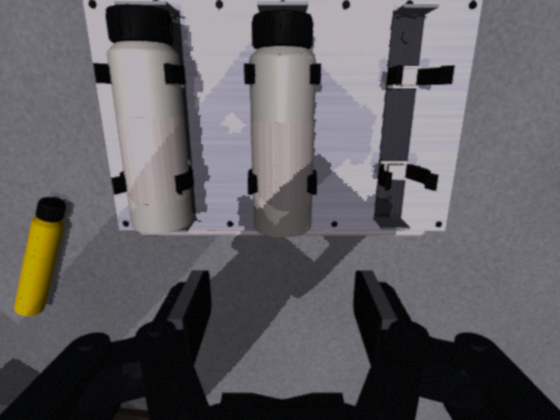

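The wide bottle at (283,120) sits in its jaws like the used one at (150,120). On to the slim bottle.

Request:
{"method": "drive_tool", "body": {
  "series": [
    [[0,-0.9,-0.25],[2,0,0]],
    [[0,-0.92,-0.2],[2,0,0]],
    [[0,-0.92,-0.2],[2,0,0]],
    [[0.1,-0.92,-0.15],[2,0,0]],
    [[0.1,-0.92,-0.1],[2,0,0]]
  ],
  "grip": 0.8
}}

```text
time: 10.9
eef_pos: [0.5054, 0.0421, 0.2498]
tcp_rot: [0.71, -0.015, -0.704, -0.017]
contact_force: [0.1, 0.2, 0.1]
opening: 0.901
```

```bash
python3 go.py .519 .1757 .16 -.127
```

```text
t 10.9 pos [0.5054 0.0421 0.2498] F [0.1 0.2 0.1] open 0.901 q [-0.12 -0.1   1.98  0.    1.25  1.5 ]
shift now-axes(50mm) [ 1.806 -2.675 -0.133] rotvec deg [ 4.63 -0.5   0.22] dist 0.162
shift after-turn axes [ 1.796 -2.685  0.068]
rows (n=4):
[[0.45, -0.67, -0.03], [1.2, -0.1, 0.1]]
[[0.45, -0.67, -0.02], [1.2, -0.1, 0.1]]
[[0.45, -0.67, -0.01], [1.2, -0.1, 0.1]]
[[0.45, -0.67, 0.0], [1.2, -0.1, 0.1]]
```

Request:
{"method": "drive_tool", "body": {
  "series": [
    [[0.45,-0.67,0],[1.2,-0.3,0]],
    [[0.45,-0.67,0],[1.2,-0.3,0]],
    [[0.45,-0.65,0],[1.2,0,0]],
    [[0.35,-0.5,0],[1,0,0]],
    [[0,0,0],[0,0,0]]
  ]
}}

```text
time: 11.4
eef_pos: [0.5172, 0.1787, 0.1668]
tcp_rot: [0.708, -0.041, -0.703, -0.046]
contact_force: [0.2, -1.0, 0.0]
opening: 0.899
```

```bash
python3 go.py .519 .1757 .08 -.127; python3 -c "
from h import *
c=snap('wrist','w8.png');s=st();np.savez('s8.npz',p=s['eef_pos'],q=s['tcp_rot'])"
```

```text
t 11.4 pos [0.5172 0.1787 0.1668] F [ 0.2 -1.   0. ] open 0.899 q [0.14 0.08 1.96 0.01 1.09 1.83]
shift now-axes(50mm) [ 1.735  0.068 -0.032] rotvec deg [ 0.26 -0.37  0.45] dist 0.087
shift after-turn axes [ 1.735  0.054 -0.044]
rows (n=2):
[[0.87, 0.03, -0.02], [0.1, -0.2, 0.2]]
[[0.87, 0.03, -0.02], [0.1, -0.2, 0.2]]
```

View pics/w8.png

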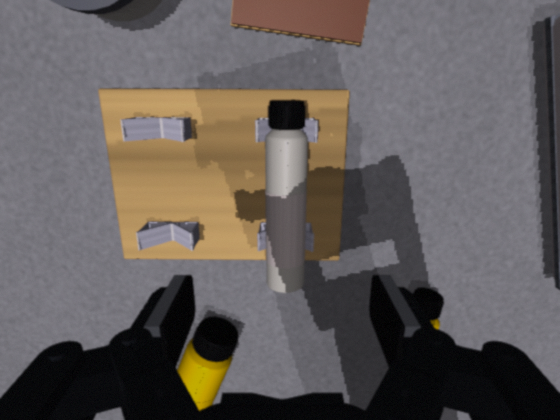

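Request:
{"method": "drive_tool", "body": {
  "series": [
    [[0.6,0.05,-0.04],[0.3,-0.6,0.4]],
    [[0.6,0,0],[0,-0.2,0]],
    [[0.5,0,0],[0,0,0]],
    [[0.4,0,0],[0,0,0]],
    [[0,0,0],[0,0,0]]
  ]
}}

```text
time: 11.95
eef_pos: [0.527, 0.172, 0.0688]
tcp_rot: [0.709, -0.045, -0.702, -0.047]
contact_force: [-0.3, 0.1, -0.3]
opening: 0.897
```

```bash
python3 go.py .519 .1757 .036 -.127
```

```text
t 11.95 pos [0.527  0.172  0.0688] F [-0.3  0.1 -0.3] open 0.897 q [0.13 0.23 1.99 0.   0.91 1.83]
shift now-axes(50mm) [ 0.654 -0.05   0.175] rotvec deg [-0.16 -0.53  0.2 ] dist 0.034
shift after-turn axes [ 0.655 -0.053  0.168]
rows (n=1):
[[0.65, -0.05, 0.17], [-0.2, -0.5, 0.2]]
```

Request:
{"method": "drive_tool", "body": {
  "series": [
    [[0.25,-0.05,0.15],[-0.2,-0.6,0.2]],
    [[0.25,0,0.08],[0,-0.2,0]],
    [[0.15,0,0.05],[0,0,0]],
    [[0,0,0],[0,0,0]]
  ]
}}

```text
time: 12.35
eef_pos: [0.5162, 0.1755, 0.0388]
tcp_rot: [0.706, -0.045, -0.705, -0.046]
contact_force: [-0.4, 0.2, 0.0]
opening: 0.898
```

```bash
python3 go.py .519 .1757 .036 -.127
```

```text
t 12.35 pos [0.5162 0.1755 0.0388] F [-0.4  0.2  0. ] open 0.898 q [0.14 0.27 2.02 0.   0.85 1.84]
shift now-axes(50mm) [ 0.055 -0.011 -0.056] rotvec deg [-0.06 -0.1   0.09] dist 0.004
shift after-turn axes [ 0.055 -0.011 -0.056]
rows (n=1):
[[0.06, -0.01, -0.06], [-0.1, -0.1, 0.1]]
```

Request:
{"method": "drive_tool", "body": {
  "series": [
    [[0.03,0,-0.06],[0,0,0]],
    [[0,0,0],[0,0,0]]
  ]
}}

```text
time: 12.55
eef_pos: [0.5198, 0.1753, 0.0379]
tcp_rot: [0.707, -0.044, -0.705, -0.046]
contact_force: [0.3, 0.1, 0.4]
opening: 0.902
```

Request:
{"method": "drive_tool", "body": {
  "series": [
    [[0,0,0],[0,0,0]],
    [[0,0,0],[0,0,0]],
    [[0,0,0],[0,0,0]],
    [[0,0,0],[0,0,0]],
    [[0,0,0],[0,0,0]]
  ],
  "grip": -1,
  "newtons": 60
}}

```text
time: 13.05
eef_pos: [0.5214, 0.1762, 0.0397]
tcp_rot: [0.708, -0.044, -0.703, -0.046]
contact_force: [-0.1, -0.2, -1.5]
opening: 0.349
```

Request:
{"method": "drive_tool", "body": {
  "series": [
    [[0,0,0],[0,0,0]],
    [[0,0,0],[0,0,0]],
    [[0,0,0],[0,0,0]]
  ]
}}

```text
time: 13.35
eef_pos: [0.5214, 0.1762, 0.0397]
tcp_rot: [0.708, -0.044, -0.703, -0.046]
contact_force: [-0.3, 1.0, 0.5]
opening: 0.353
```

Request:
{"method": "drive_tool", "body": {
  "series": [
    [[-0.3,0,0],[0,0,0]],
    [[-0.6,0,0],[0,0,0]],
    [[-0.9,0,0],[0,0,0]],
    [[-0.9,0,0],[0,0,0]],
    [[-0.9,0,-0.2],[0,0,0]]
  ]
}}

```text
time: 13.85
eef_pos: [0.5233, 0.1726, 0.2179]
tcp_rot: [-0.7, 0.046, 0.711, 0.043]
contact_force: [1.1, -0.5, -1.5]
opening: 0.356
```

```bash
python3 go.py .5495 -.278 .26 .151
```

```text
t 13.85 pos [0.5233 0.1726 0.2179] F [ 1.1 -0.5 -1.5] open 0.356 q [ 0.13  0.04  1.9  -0.    1.22  1.83]
shift now-axes(50mm) [-0.826  8.877 -1.646] rotvec deg [-15.91   0.9   -0.14] dist 0.453
shift after-turn axes [-0.842  8.988  0.837]
rows (n=10):
[[-0.08, 0.89, -0.16], [-1.6, 0.1, -0.0]]
[[-0.08, 0.89, -0.14], [-1.6, 0.1, -0.0]]
[[-0.08, 0.9, -0.12], [-1.6, 0.1, -0.0]]
[[-0.08, 0.9, -0.09], [-1.6, 0.1, -0.0]]
[[-0.08, 0.9, -0.07], [-1.6, 0.1, -0.0]]
```

Request:
{"method": "drive_tool", "body": {
  "series": [
    [[-0.2,0.8,-0.15],[-1.6,0.2,0]],
    [[-0.2,0.9,-0.15],[-1.8,0.2,0]],
    [[-0.2,0.9,-0.15],[-1.8,0.2,0]],
    [[-0.1,0.9,-0.1],[-1.8,0,0]],
    [[0,0.9,-0.1],[-1.8,0,0]]
  ]
}}

```text
time: 14.35
eef_pos: [0.5465, -0.0516, 0.2721]
tcp_rot: [0.714, 0.014, -0.7, 0.018]
contact_force: [0.9, -0.2, -1.6]
opening: 0.352
```

```bash
python3 go.py .5495 -.278 .26 .151
```

```text
t 14.35 pos [ 0.5465 -0.0516  0.2721] F [ 0.9 -0.2 -1.6] open 0.352 q [-0.28 -0.03  1.87  0.    1.28  1.25]
shift now-axes(50mm) [0.268 4.525 0.146] rotvec deg [-6.12 -1.1  -0.43] dist 0.227
shift after-turn axes [0.242 4.486 0.623]
rows (n=5):
[[0.05, 0.9, 0.03], [-1.2, -0.2, -0.1]]
[[0.05, 0.9, 0.05], [-1.2, -0.2, -0.1]]
[[0.05, 0.9, 0.07], [-1.2, -0.2, -0.1]]
[[0.05, 0.9, 0.09], [-1.2, -0.2, -0.1]]
[[0.05, 0.9, 0.11], [-1.2, -0.2, -0.1]]
```

Request:
{"method": "drive_tool", "body": {
  "series": [
    [[0,0.9,0],[-1.2,-0.2,0]],
    [[0,0.9,0],[-1.2,-0.2,0]],
    [[0,0.9,0],[-1.2,-0.2,0]],
    [[0,0.85,0],[-1.2,-0.2,0]],
    [[0,0.7,0],[-1,-0.2,0]]
  ]
}}

```text
time: 14.85
eef_pos: [0.5617, -0.2738, 0.2798]
tcp_rot: [0.707, 0.048, -0.704, 0.056]
contact_force: [1.4, 0.3, -0.7]
opening: 0.347
```

```bash
python3 go.py .5495 -.278 .2 .151
```

```text
t 14.85 pos [ 0.5617 -0.2738  0.2798] F [ 1.4  0.3 -0.7] open 0.347 q [-0.61  0.15  1.67 -0.01  1.31  0.81]
shift now-axes(50mm) [1.596 0.028 0.258] rotvec deg [-0.18 -0.17 -0.68] dist 0.081
shift after-turn axes [1.596 0.046 0.253]
rows (n=2):
[[0.8, 0.01, 0.13], [-0.1, -0.1, -0.3]]
[[0.8, 0.02, 0.13], [-0.1, -0.1, -0.3]]
```

Request:
{"method": "drive_tool", "body": {
  "series": [
    [[0.7,0.03,0.15],[-0.2,-0.3,-0.5]],
    [[0.7,0.02,0.1],[0,-0.2,0]],
    [[0.2,0,0],[0,0,0]],
    [[0,0,0],[0,0,0]],
    [[0,0,0],[0,0,0]]
  ]
}}

```text
time: 15.35
eef_pos: [0.5491, -0.2864, 0.2037]
tcp_rot: [-0.704, -0.048, 0.706, -0.054]
contact_force: [0.2, 0.0, -0.2]
opening: 0.344
```

```bash
python3 go.py .5495 -.278 .2 .151; python3 -c "
from h import *
c=snap('wrist','w9.png');s=st();np.savez('s9.npz',p=s['eef_pos'],q=s['tcp_rot'])"
```

```text
t 15.35 pos [ 0.5491 -0.2864  0.2037] F [ 0.2  0.  -0.2] open 0.344 q [-0.64  0.2   1.76 -0.01  1.18  0.79]
shift now-axes(50mm) [ 0.072 -0.165 -0.032] rotvec deg [-0.38  0.18 -0.53] dist 0.009
shift after-turn axes [ 0.074 -0.164 -0.033]
rows (n=1):
[[0.07, -0.17, -0.03], [-0.4, 0.2, -0.5]]
```

View pics/w9.png

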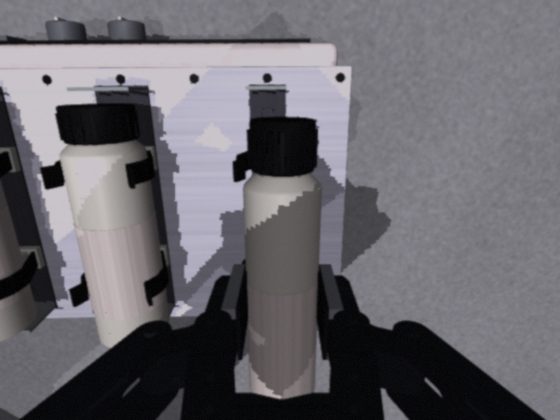

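```bash
python3 - <<'E'
a=__import__('cv2').imread('pics/w9.png');import cv2;cv2.imwrite('pics/w9c.png',cv2.resize(a[60:300,220:380],None,fx=2.5,fy=2.5,interpolation=cv2.INTER_CUBIC))
E
```

```text
(no output)
```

View pics/w9c.png

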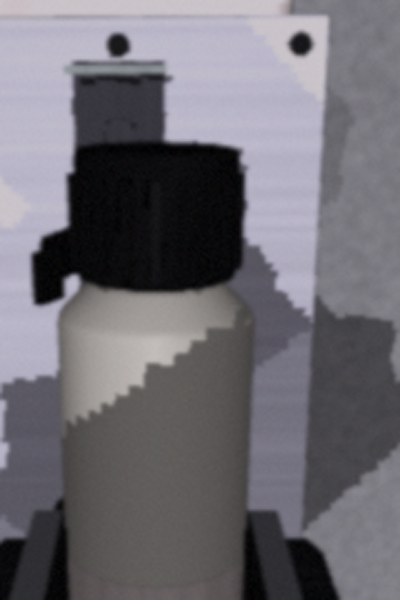

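```bash
python3 - <<'E'
from hand import *
c=load('w9.png');s=np.load('s9.npz')
L=[(.0882,.0476),(.0882,-.0476),(.0882,-.1427)]
p,e=fitrect(c,[(46.5,79),(194,78),(340.5,77)],L,.092,[.535,-.185,.15]);print(p,e)
print('clip from fit',p[:2]+.095*np.array([np.sin(p[2]),-np.cos(p[2])]), 'screw', onplane(c,(267,77.5),.092)-0.0882*np.array([np.cos(.15),np.sin(.15),0]))
P=lambda l:pts((220,60),2.5,l)
inhand('w9.png',s['p'],s['q'],.016,.013,P([(59,330),(69,560)]),P([(252,330),(244,560)]),P([(69,180),(75,270)]),P([(243,160),(238,265)]),60+142/2.5)
inhand('w9.png',s['p'],s['q'],.016,.013,P([(59,330),(69,560)]),P([(252,330),(244,560)]),P([(69,180),(75,270)]),P([(243,160),(238,265)]),60+142/2.5,False)
E
```

```text
[ 0.53573607 -0.18407548  0.15014399] 0.6940764877350318
clip from fit [ 0.54994622 -0.27800669] screw [ 0.54994981 -0.27815095  0.092     ]
h,y,z mm [7.  0.2 3.1] pitch,yaw [ 0.003 -0.001] [-0.3 -0.7  0.7  0.5  1.2 -0.1 -1.1 -0.3  0.   0.3]
h,y,z mm [6.9 0.2 3.1] pitch,yaw [ 0.    -0.001] [-0.3 -0.7  0.7  0.6  1.2 -0.1 -1.1 -0.3  0.   0. ]
```

Request:
{"method": "drive_tool", "body": {
  "series": [
    [[0.25,-0.17,-0.07],[-0.4,0.2,-0.5]],
    [[0.25,0,0],[0,0,0]],
    [[0.2,0,0],[0,0,0]],
    [[0,0,0],[0,0,0]]
  ]
}}

```text
time: 15.8
eef_pos: [0.5542, -0.2763, 0.1708]
tcp_rot: [0.707, 0.053, -0.703, 0.056]
contact_force: [0.0, -0.2, -1.3]
opening: 0.351
```

```bash
python3 go.py .553 -.2775 .158 .15
```

```text
t 15.8 pos [ 0.5542 -0.2763  0.1708] F [ 0.  -0.2 -1.3] open 0.351 q [-0.63  0.23  1.78  0.    1.12  0.79]
shift now-axes(50mm) [0.256 0.018 0.029] rotvec deg [ 0.28 -0.38 -0.31] dist 0.013
shift after-turn axes [0.256 0.02  0.028]
rows (n=1):
[[0.26, 0.02, 0.03], [0.3, -0.4, -0.3]]
```

Request:
{"method": "drive_tool", "body": {
  "series": [
    [[0.24,0.02,0.04],[0.3,-0.5,-0.3]],
    [[0,0,0],[0,0,0]],
    [[0,0,0],[0,0,0]]
  ]
}}

```text
time: 16.1
eef_pos: [0.5524, -0.2777, 0.1573]
tcp_rot: [-0.704, -0.053, 0.706, -0.053]
contact_force: [0.1, -0.4, -0.8]
opening: 0.353
```

```bash
python3 go.py .553 -.2775 .158 .15; python3 -c "
from h import *
c=snap('wrist','w10.png')"
```

```text
t 16.1 pos [ 0.5524 -0.2777  0.1573] F [ 0.1 -0.4 -0.8] open 0.353 q [-0.63  0.25  1.79 -0.    1.11  0.79]
shift now-axes(50mm) [-0.014 -0.003 -0.012] rotvec deg [-0.03  0.19  0.03] dist 0.001
shift after-turn axes [-0.014 -0.003 -0.012]
rows (n=1):
[[-0.01, -0.0, -0.01], [-0.0, 0.2, 0.0]]
```

View pics/w10.png

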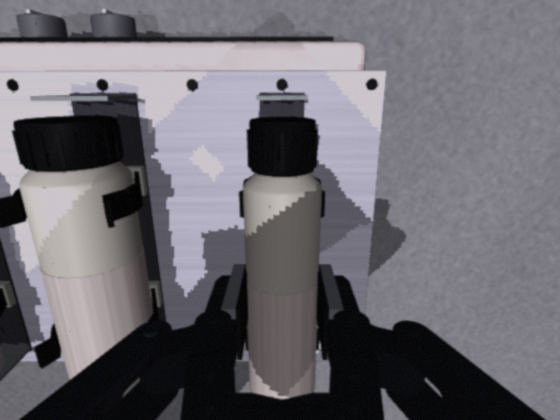

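The slim bottle is centred: its axis is at u≈283, the clip's screw at 282, and the jaws show evenly at 241 and 323. I'll press, correcting the forward drift seen on the first bottle.

Request:
{"method": "drive_tool", "body": {
  "series": [
    [[0.12,0,0],[0,0,0]],
    [[0.12,0,0.03],[0,-0.3,0]],
    [[0.12,0,0.05],[0,-0.3,0]]
  ]
}}

```text
time: 16.45
eef_pos: [0.5518, -0.2793, 0.1449]
tcp_rot: [-0.703, -0.051, 0.707, -0.054]
contact_force: [0.9, 5.0, 14.4]
opening: 0.351
```

```bash
python3 go.py .553 -.2775 .129 .15
```

```text
t 16.45 pos [ 0.5518 -0.2793  0.1449] F [ 0.9  5.  14.4] open 0.351 q [-0.63  0.26  1.8  -0.01  1.09  0.8 ]
shift now-axes(50mm) [ 0.317 -0.034 -0.031] rotvec deg [-0.09  0.31 -0.2 ] dist 0.016
shift after-turn axes [ 0.318 -0.032 -0.03 ]
rows (n=1):
[[0.32, -0.03, -0.03], [-0.1, 0.3, -0.2]]
```

Request:
{"method": "drive_tool", "body": {
  "series": [
    [[0.13,-0.04,-0.02],[0,0,-0.2]],
    [[0.13,-0.02,0.03],[0,0,0]]
  ]
}}

```text
time: 16.65
eef_pos: [0.5539, -0.2783, 0.14]
tcp_rot: [0.706, 0.051, -0.705, 0.055]
contact_force: [-0.7, 2.9, 10.9]
opening: 0.348
```

```bash
python3 go.py .553 -.2775 .129 .15
```

```text
t 16.65 pos [ 0.5539 -0.2783  0.14  ] F [-0.7  2.9 10.9] open 0.348 q [-0.63  0.27  1.8  -0.    1.07  0.8 ]
shift now-axes(50mm) [ 0.22  -0.02   0.015] rotvec deg [-0.06 -0.04 -0.35] dist 0.011
shift after-turn axes [ 0.22  -0.018  0.015]
rows (n=1):
[[0.22, -0.02, 0.02], [-0.1, -0.0, -0.3]]
```

Request:
{"method": "drive_tool", "body": {
  "series": [
    [[0.12,-0.02,0.05],[0,-0.3,-0.2]],
    [[0.12,0,0.03],[0,-0.2,0]]
  ]
}}

```text
time: 16.85
eef_pos: [0.5536, -0.2785, 0.1348]
tcp_rot: [0.706, 0.05, -0.705, 0.055]
contact_force: [-0.7, 4.7, 3.3]
opening: 0.348
```

```bash
python3 go.py .553 -.2775 .129 .15
```

```text
t 16.85 pos [ 0.5536 -0.2785  0.1348] F [-0.7  4.7  3.3] open 0.348 q [-0.63  0.27  1.8  -0.    1.06  0.8 ]
shift now-axes(50mm) [ 0.115 -0.022  0.009] rotvec deg [-0.08 -0.07 -0.38] dist 0.006
shift after-turn axes [ 0.116 -0.021  0.009]
rows (n=1):
[[0.12, -0.02, 0.01], [-0.1, -0.1, -0.4]]
```

Request:
{"method": "drive_tool", "body": {
  "series": [
    [[0.1,-0.02,0.03],[0,-0.2,-0.3]],
    [[0.08,0,0.02],[0,-0.1,0]],
    [[0.05,0,0],[0,0,0]]
  ]
}}

```text
time: 17.15
eef_pos: [0.5519, -0.2779, 0.1267]
tcp_rot: [-0.704, -0.052, 0.706, -0.053]
contact_force: [-7.6, 5.4, 20.8]
opening: 0.348
```

```bash
python3 go.py .553 -.2775 .129 .15
```

```text
t 17.15 pos [ 0.5519 -0.2779  0.1267] F [-7.6  5.4 20.8] open 0.348 q [-0.63  0.28  1.81 -0.    1.05  0.79]
shift now-axes(50mm) [-0.045 -0.005 -0.023] rotvec deg [-0.04  0.18 -0.09] dist 0.003
shift after-turn axes [-0.045 -0.005 -0.023]
rows (n=1):
[[-0.05, -0.0, -0.02], [-0.0, 0.2, -0.1]]
```

Request:
{"method": "drive_tool", "body": {
  "series": [
    [[-0.03,0,0],[0,0,0]],
    [[0,0,0],[0,0,0]]
  ]
}}

```text
time: 17.35
eef_pos: [0.5513, -0.2779, 0.1273]
tcp_rot: [-0.704, -0.052, 0.707, -0.053]
contact_force: [0.9, -0.2, -0.4]
opening: 0.35
```

Request:
{"method": "drive_tool", "body": {
  "series": [
    [[0,0,0],[0,0,0]],
    [[0,0,0],[0,0,0]],
    [[0,0,0],[0,0,0]],
    [[0,0,0],[0,0,0]],
    [[0,0,0],[0,0,0]]
  ],
  "grip": 0.3
}}

```text
time: 17.85
eef_pos: [0.5505, -0.2785, 0.1257]
tcp_rot: [-0.703, -0.052, 0.707, -0.053]
contact_force: [-0.2, 0.5, 0.1]
opening: 0.649
```

Request:
{"method": "drive_tool", "body": {
  "series": [
    [[-0.3,0,0],[0,0.4,0]],
    [[-0.6,0,0],[0,0,0]],
    [[-0.9,0,0],[0,0,0]],
    [[-0.8,0,0.3],[0,0,0]],
    [[0,0,0.8],[0,0,0]]
  ]
}}

```text
time: 18.35
eef_pos: [0.4972, -0.2863, 0.2635]
tcp_rot: [0.706, 0.053, -0.704, 0.054]
contact_force: [0.1, -0.4, 1.1]
opening: 0.65
```

Request:
{"method": "drive_tool", "body": {
  "series": [
    [[-0.5,-0.7,0.5],[0,0,0]],
    [[-0.5,-0.5,0.3],[0,0,0]],
    [[0,0,0],[0,0,0]],
    [[0,0,0],[0,0,0]]
  ]
}}

```text
time: 18.75
eef_pos: [0.4454, -0.2339, 0.3214]
tcp_rot: [0.709, 0.049, -0.702, 0.056]
contact_force: [-0.2, -0.6, 0.4]
opening: 0.648
```

```bash
python3 -c "
from h import *
c=snap('wrist','w11.png');snap('scene','s11.png');s=st();print(s['eef_pos'],s['contact_force'],s['time'])
a=cv2.imread('pics/s11.png');cv2.imwrite('pics/s11c.png',cv2.resize(a[140:275,115:285],None,fx=4.4,fy=4.4,interpolation=cv2.INTER_CUBIC))"
```

```text
[ 0.44580051 -0.23426226  0.32057733] [ 0.73548597  0.59821655 -0.59179029] 18.85
```

View pics/w11.png

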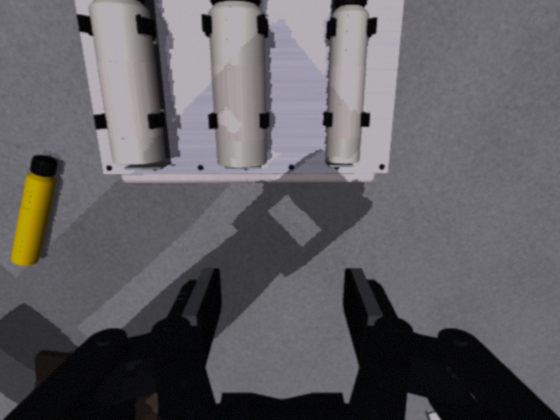

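View pics/s11c.png

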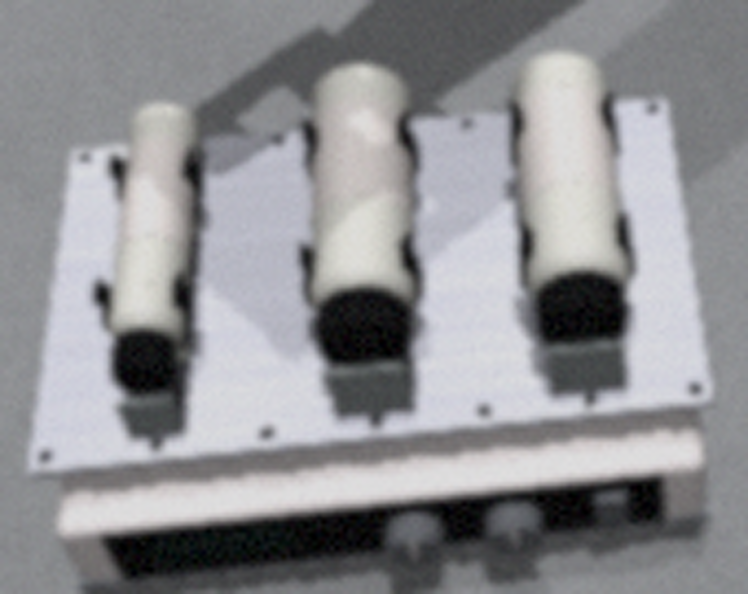

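Both images show the three bottles alike, all between the end stops with the jaws around them. As a numeric check I'll overlay the outlines expected at the home pose.

```bash
python3 - <<'E'
from h import *
ang=np.linspace(0,2*np.pi,50)
snap('top','t11.png')
for f,(x0,y0,x1,y1,k) in (('s11.png',(115,140,285,275,4.4)),('t11.png',(280,140,430,260,5)),('w11.png',(60,0,420,190,2.2))):
    c=load(f);a=cv2.imread('pics/'+f)[y0:y1,x0:x1];a=cv2.resize(a,None,fx=k,fy=k,interpolation=cv2.INTER_CUBIC)
    for ly,r,h in((0,.023,.129),(-.095,.016,.122),(.095,.023,.129)):
        yaw=.150;cc,s=np.cos(yaw),np.sin(yaw);P=[]
        for x,rr in((-.075,r),(.049,r),(.055,r-.003),(.075,r-.003)):
            for t in ang: Y=ly+rr*np.cos(t);P.append(proj(c,(.5353+cc*x-s*Y,-.1842+s*x+cc*Y,h+rr*np.sin(t))))
        P=(np.array(P)+.5-[x0,y0])*k
        cv2.polylines(a,[cv2.convexHull(P.astype(np.float32)).astype(np.int32)],True,(0,0,255),1)
    cv2.imwrite('pics/ov_'+f,a)
E
```

```text
(no output)
```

View pics/ov_s11.png

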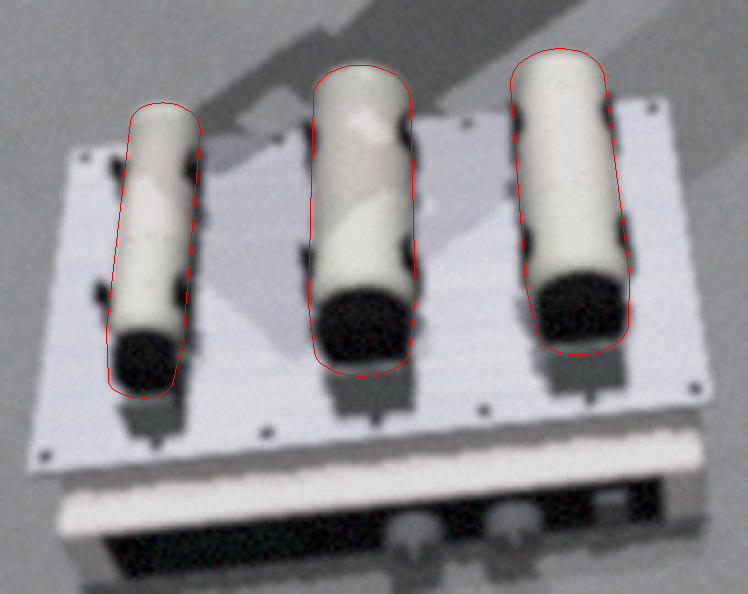

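View pics/ov_t11.png

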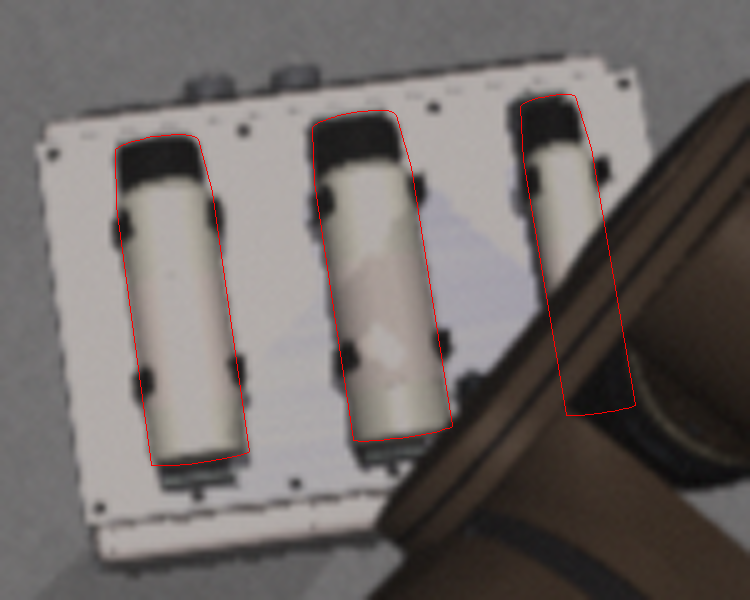

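View pics/ov_w11.png

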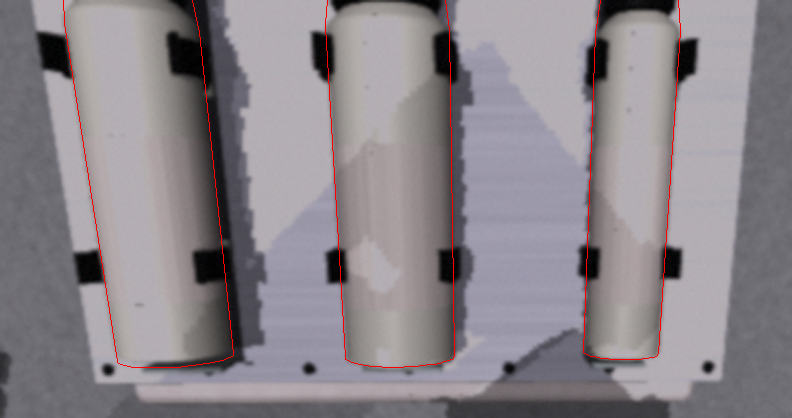

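```bash
python3 -c "
from h import *
print(ctrl.sign_off())"
```

```text
the job is handed in; nothing more can be done
None
```

Both white bottles are loaded and the job is handed in, at about 19 s on the robot's clock. No verdict was reported.

- **Wide bottle:** it is in the middle (wide) clip. The push peaked at about 15 N, dropped to 2 N at the snap, then rose to 36 N, which I read as the bottle resting on its saddles.
- **Slim bottle:** it is in the slim clip. The push peaked at about 14 N, dropped to 3 N at the snap, then rose to 21 N.
- **Final images:** outlines drawn at the expected home poses match both bottles and the already clipped one to within about 2 mm in the scene and wrist views. Both new bottles sit between their end stops. In the top view the arm hid part of the slim bottle, so there I could check only its cap end.
- **Left alone:** the clipped bottle looks unchanged in the top view. I saw no contact with the pot, the panel or the yellow look-alikes. The gripper was clear and still with the force reading near zero at hand-in.
- **Disagreements:** while pressing the wide bottle the tool drifted about 6 mm along its axis, and I corrected that before the final seating. The first in-hand measurement, taken while the arm was still moving, disagreed with the later still one by up to about 9 mm. I used the later one.

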